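# Empty the centrifuge rotor and sort its tubes

## Robot

A 7-joint arm with a two-finger parallel gripper is mounted at the origin on a cart in front of the work surface, level with it; the furniture and walls round the work are solid. World frame = base frame: x ahead of the robot, y to its left, z up, the work surface at z = 0. Lengths are in m, angles in rad, forces in N, time in s.
With the tool pointing down it reaches from about 0.425 to 0.925 m from the base axis. Payload 6.8 kg.
Tool frame: the origin (TCP) lies on the centre line of the jaws, within the pads' length; the fingertips stand 8 mm ahead of it and the grasp point (between the pads) lies 11 mm behind it (r.finger_overhang is the distance from the TCP to the fingertips, in m); x points along the fingers, z is the direction in which the jaws open and shut, and the axes are right-handed (so a half turn about x gives the same grasp; the last joint's range is limited). The gripper opens to 85 mm and grips with 20 to 120 N. Pads are 22 mm wide; open, the fingers measure 114 mm over their backs; the gripper's body (76 mm by 85 mm) begins 54 mm behind the grasp point. The pads swing forward as they close: fully open they stand 13 mm farther back than shut.
Start: joints at [-1.342, 0.477, 0.022, 1.555, -0.011, 1.109, -0.083], TCP at [0.223, 0.637, 0.207] pointing down, gripper open.
Joint ranges: [-2.96, 2.96], [-0.34, 2.1], [-1.41, 1.46], [0.24, 2.44], [-1.37, 4.51], [0.17, 1.92], [-2.96, 2.96]. Speed limits (rad/s): [2.39, 2.39, 3.14, 3.14, 3.14, 3.14, 3.14].

## Interface

Orientations are given as a rotation vector (axis times angle).
In Python, from bench import r gives the robot as it stands. The module is installed in compiled form; this text tells all that it offers.
- The arm moves only by the tool play_rows, never from a script. Its argument "plan" is a list of rows, each a list of 5 numbers: the opening, from -1 (shut) to 1 (fully open), then the shift along the world's x, y, z in m, then the turn about the world's z in rad. A call has 1 to 10 rows; each row is the pose to reach, as a shift and turn from the pose commanded when the call began; what a row does not reach only later rows make up. A row lasts 1/10 s, in which the tool goes at most 50 mm and 8.59 degrees, less where a joint would pass 70% of its speed; a pose out of reach is approached as far as the arm can. A call with a gripper value outside its range is refused whole. The fingers move at their own pace and stop on an object; "force" is the grip in N (left out, the last holds). Time passes only in rows, so rows that repeat a pose let the fingers close. It gives the time, the measured TCP pose, the force and the opening at its end, in the units of the state.
- r.get_obs(): the state, without advancing time (a new reading comes with each control period).
- r.grab_frame(name): name is "side" or "top"; returns a dict with "pixels" (420x560x3 uint8, blue, green, red), "z_map" (420x560 float32, m along the optical axis (not along the pixel's ray), 0 where there is no reading), "vfov" (degrees; the focal length in pixels is half the picture's height over the tangent of half this angle, whatever the lens; pixels are square), "cx", "cy" (the principal point, pixels), "R" (3x3) and "t" (3): a world point X has camera coordinates R X + t. Camera axes: x right, y down, z forward; pixel columns grow to the right and rows downward; lengths in m; the calibration is good to about 2 mm. A picture is of the moment at which its call begins.
- r.hand_in(): hands the job in, once; it reports no verdict.
Trained networks look in a picture, given as the dict that the camera call returned (one of the last four; its "shot" number tells which), for a name from the list of things; names that differ only in an ending like _2 or _b are one class to them, and where a whole thing is asked for, a point or a joint stands for the part that bears it (a point fixed in the world has none). Each returns a list of dicts, best first, with "conf" (0 to 1); they miss things now and then, are a little off and sometimes report something else, mostly with a low value. They report only what shows in the picture. A call takes as long as a camera call. They do not tell look-alikes from the thing itself.
- r.outline_of(picture, label): "mask" (420x560 bool, what is visible of it) and "bbox" ([left, top, right, bottom] as shares, 0 to 1, of the picture: columns of its width, rows of its height, round what is visible of it).
- r.pinpoint(picture, label): "position" ([column, row] as shares, 0 to 1, of the picture: columns of its width, rows of its height: a listed point, or the origin of a listed thing).
The state is a dict: "clock": time; "joints": joint angles; "qvel": joint speeds; "tau": joint torques, N m; "tcp_pos": TCP position; "orientation": TCP orientation; "contact_force": force on the tool from outside, world axes, zero at the start; "moment": the same for the moment, N m; "grip_width": finger opening in m.
Only numpy, scipy, OpenCV 4.12 (cv2) and the standard library are available. Lean on these libraries where they do the work, as an engineer would, in place of code of your own. Each camera call takes 0.05 s, during which the arm holds its last target.

## Task

The spin is over: empty the centrifuge rotor and sort its four tubes. Lift them out of their close-fitting buckets; stand both wide 50 ml tubes in free holes of the violet rack and the long 15 ml tube in a free hole of the green rack, all right down to the rack's floor, and drop the short 15 ml tube, which was only the balance, into the waste beaker. Keep the three sample tubes upright all the way so that their pellets stay put.

Things in the scene. Friction and masses are not known exactly. Their poses are not given: they have to be found in the camera images.
- rotor: Fixed swing-out rotor on a stand, 190 mm across. Origin: on its axis at worktop level, z up. Buckets 72 mm from the axis, rims at z 89, floors at z 15 mm: at its +x and -x bores 32 mm wide with the 50 ml tubes, at its +y and -y white sleeves with bores 19 mm wide with the 15 ml tubes, the long one in either. 1 to 2 mm play all round the tubes. Black nut in the middle, top at z 102 mm.
- tube50_1: Transparent conical tube with green screw cap, standing in one of the rotor's buckets. Origin: centre of its pointed bottom end, z up the tube's axis to the cap. Wide: 119 mm tall, body 28 mm wide, cap 34 mm wide, 102 to 119 mm above the origin. At the start the origin is at z 15 mm. 30 to 60 g.
- tube50_2: Transparent conical tube with green screw cap, standing in one of the rotor's buckets. Origin: centre of its pointed bottom end, z up the tube's axis to the cap. Same as tube50_1 (119 mm tall, body 28 mm, cap 34 mm wide, 102 to 119 mm above the origin), in the bucket across.
- tube15_long: Transparent conical tube with green screw cap, standing in one of the rotor's buckets. Origin: centre of its pointed bottom end, z up the tube's axis to the cap. Narrow, long: 119 mm tall, body 17 mm wide, cap 22 mm wide, 102 to 119 mm above the origin; at the start its cap is as high as those of the 50 ml tubes.
- tube15_short: Transparent conical tube with green screw cap, standing in one of the rotor's buckets. Origin: centre of its pointed bottom end, z up the tube's axis to the cap. Narrow, short, the balance: 104 mm tall, body 17 mm wide, cap 20 mm wide, 88 to 104 mm above the origin; its cap stands 15 mm lower than the long one's, in the bucket across.
- violet_rack: Fixed violet rack with large holes, close to the rotor (not those far off), 112 x 146 x 61 mm. Origin: centre of underside, z up. Holes 30 mm square at x = -34, 0, 34, y = -51, -17, 17, 51 mm; grids at z 56 and 28, floor at z 3 mm. A stored tube (fast) fills x 34, y 51. Caps in adjoining holes touch: leave a hole between for the fingers. A seated tube's origin is at z 3 mm.
- green_rack: Green plastic lattice rack, small, fixed, with small holes on the open worktop, 58 x 82 x 55 mm. Origin: centre of underside, z up. Holes 18 mm square at x = -12, 12, y = -24, 0, 24 mm; grids at z 50 and 25, floor at z 3 mm. A stored 15 ml tube (fast) fills the hole x 12, y 24 mm. A seated tube's origin is at z 3 mm.
- beaker: Open waste beaker of white translucent plastic fixed on the open worktop, 125 mm tall, 84 mm wide outside at the rim, 66 mm at the foot, wall about 3 mm. Origin: centre of underside, z up.
Mind the look-alikes: they are no part of the job. What is shaped like the tube15_long but yellow is not meant.

How it is judged:
By the outcome, as a careful person would: the job done as asked, in the order asked, and still so for the second after the job is handed in, with the robot touching nothing.
It also fails if it takes over 106 s, if anything falls off the work surface, if the arm or the gripper's body presses on something with over 40 N, if the wrist force passes 120 N, or if a joint passes its speed limit or range.

## Working session

There is one attempt and no reset: what is moved stays moved. The work goes in short steps, Python scripts to look and compute and a tool call to move; the robot and the scene stay as the last step left them, time stands still between calls to the robot, and variables do not carry over. Pictures are saved under pics/ and viewed, and the job is handed in when it is done.

Besides the shell and the picture viewer there is one more tool, called after ">>>" as name([rows], argument=value, ...), one row to a line, values as JSON. play_rows: Moves the arm, as the interface text tells. Its arguments: {"type":"object","properties":{"plan":{"type":"array","items":{"type":"array","items":{"type":"number"}}},"force":{"type":"number"}},"required":["plan"]}

```bash
mkdir -p pics
cat > h.py <<'E'
import numpy as np, cv2
from bench import r
def f_of(p): return p["pixels"].shape[0]/2/np.tan(np.radians(p["vfov"])/2)
def world(p,u,v,z=None):
    d=p["z_map"][int(round(v)),int(round(u))] if z is None else z
    f=f_of(p); c=np.array([(u-p["cx"])/f,(v-p["cy"])/f,1])*d
    return p["R"].T@(c-p["t"])
def on_plane(p,u,v,h):
    f=f_of(p); d=p["R"].T@np.array([(u-p["cx"])/f,(v-p["cy"])/f,1]); o=-p["R"].T@p["t"]
    return o+d*(h-o[2])/d[2]
def cloud(p):
    f=f_of(p); H,W=p["z_map"].shape; u,v=np.meshgrid(np.arange(W),np.arange(H)); d=p["z_map"]
    c=np.stack([(u-p["cx"])/f*d,(v-p["cy"])/f*d,d],-1)
    return (c-p["t"])@p["R"]
def proj(p,X):
    c=p["R"]@np.asarray(X)+p["t"]; f=f_of(p); return c[0]/c[2]*f+p["cx"],c[1]/c[2]*f+p["cy"]
E
python3 - <<'E'
from h import *
o=r.get_obs(); print({k:np.round(v,3) for k,v in o.items()})
for n in ("top","side"):
    p=r.grab_frame(n); cv2.imwrite(f"pics/{n}0.png",p["pixels"])
    print(n,p["vfov"],p["cx"],p["cy"],"cam",-p["R"].T@p["t"], p["R"])
    for l in ["rotor","tube50_1","tube15_long","tube15_short","violet_rack","green_rack","beaker"]:
        for d in r.outline_of(p,l)[:5]:
            b=np.array(d["bbox"])*[560,420,560,420]; print(l,round(d["conf"],2),b.round())
        for d in r.pinpoint(p,l)[:5]:
            print("  pt",l,round(d["conf"],2),(np.array(d["position"])*[560,420]).round(1))
E
```

```text
{'clock': np.float64(0.0), 'joints': array([-1.342,  0.478,  0.022,  1.556, -0.012,  1.109, -0.083]), 'qvel': array([ 0.   , -0.   , -0.002, -0.   ,  0.   ,  0.   , -0.   ]), 'tau': array([-1.0000e-03, -5.9645e+01,  1.6070e+00, -2.8120e+01,  1.2000e-02,
        1.0000e-02,  0.0000e+00]), 'tcp_pos': array([0.223, 0.636, 0.206]), 'orientation': array([-0.959,  1.351,  0.957]), 'contact_force': array([-0.764,  0.106, -0.021]), 'moment': array([-0.007,  0.05 , -0.039]), 'grip_width': np.float64(0.086)}
top 43.88683594015316 270.5380549311091 209.80291010628937 cam [ 0.40533532 -0.00437353  1.21360991] [[-0.012648   -0.99991359  0.00358322]
 [-0.99447011  0.01220536 -0.10430831]
 [ 0.10425557 -0.00488269 -0.99453855]]
rotor 0.87 [233. 153. 309. 229.]
rotor 0.74 [248. 205. 255. 217.]
  pt rotor 0.87 [272.7 193.7]
tube50_1 0.62 [243. 157. 251. 173.]
tube50_1 0.46 [296. 196. 308. 214.]
  pt tube50_1 0.54 [299.1 208.8]
  pt tube50_1 0.51 [150.6 253.1]
  pt tube50_1 0.48 [247.2 173.2]
tube15_long 0.68 [200. 191. 214. 205.]
tube15_long 0.53 [206. 220. 219. 234.]
  pt tube15_long 0.6 [212.8 201.
[... 536 characters left out ...]
.75057742]
 [ 0.04721649  0.74909526 -0.66077749]]
rotor 0.63 [262. 188. 339. 252.]
  pt rotor 0.94 [298.7 235.7]
tube50_1 0.78 [310. 171. 324. 195.]
tube50_1 0.7 [272. 199. 290. 227.]
tube50_1 0.35 [323. 204. 337. 221.]
tube15_long 0.63 [282. 155. 291. 193.]
tube15_long 0.51 [257. 160. 264. 196.]
tube15_long 0.44 [270. 171. 281. 194.]
  pt tube15_long 0.75 [286.6 193.7]
  pt tube15_long 0.63 [262.9 201.5]
tube15_short 0.48 [322. 205. 334. 221.]
violet_rack 0.75 [295. 252. 364. 352.]
violet_rack 0.6 [230. 121. 254. 171.]
  pt violet_rack 0.71 [323.8 323.4]
green_rack 0.95 [227. 122. 256. 171.]
  pt green_rack 0.55 [240.9 164.7]
beaker 0.81 [193. 279. 241. 359.]
  pt beaker 0.94 [227.  338.6]
```

Run:
```python
import cv2
a=cv2.imread("pics/top0.png");cv2.imwrite("pics/top0b.png",cv2.resize(a[110:310,110:440],None,fx=2.4,fy=2.4,interpolation=cv2.INTER_CUBIC))
a=cv2.imread("pics/side0.png");cv2.imwrite("pics/side0b.png",cv2.resize(a[110:370,180:380],None,fx=2.3,fy=2.3,interpolation=cv2.INTER_CUBIC))
```

```text
(no output)
```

View pics/top0.png

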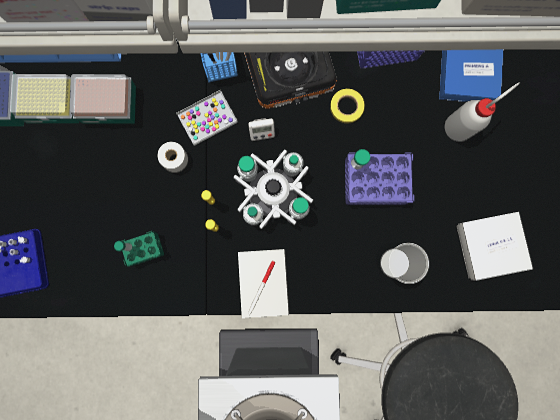

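View pics/side0.png

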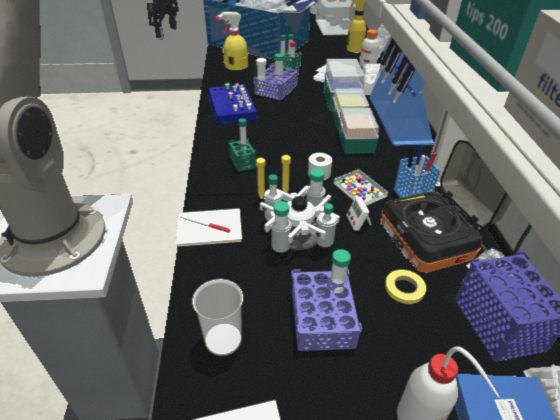

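View pics/top0b.png

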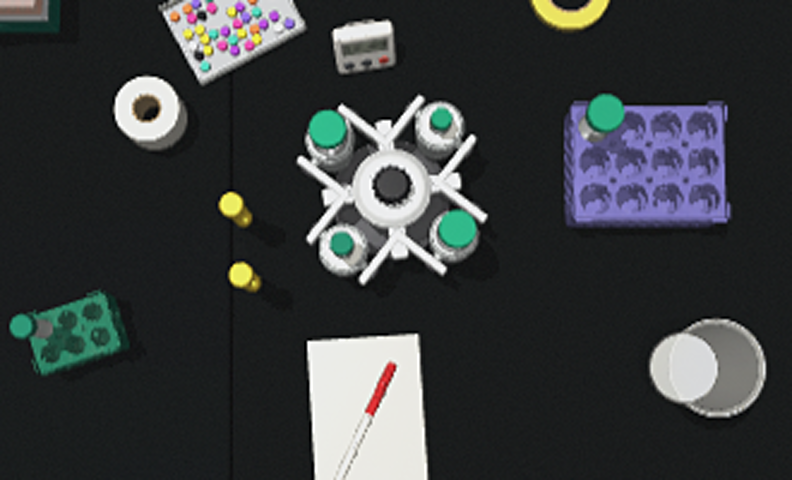

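View pics/side0b.png

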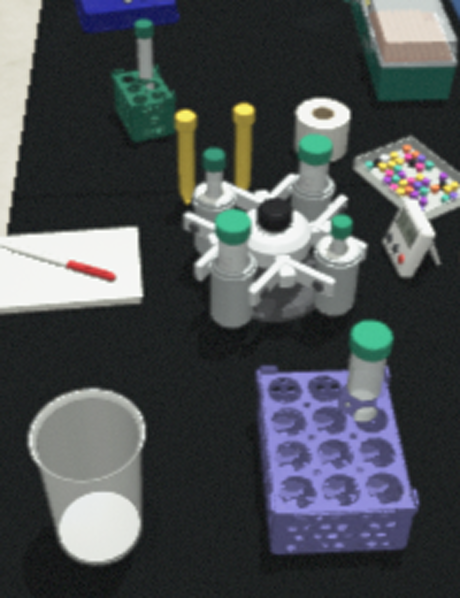

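```bash
cat > m.py <<'E'
from h import *
from scipy.spatial.transform import Rotation as Ro
def caps(p,rng=((0.25,0.85),(-0.4,0.45)),zmin=0.05):
    X=cloud(p); hsv=cv2.cvtColor(p["pixels"],cv2.COLOR_BGR2HSV)
    g=(hsv[...,0]>65)&(hsv[...,0]<90)&(hsv[...,1]>120)&(hsv[...,2]>60)&(X[...,2]>zmin)&(X[...,0]>rng[0][0])&(X[...,0]<rng[0][1])&(X[...,1]>rng[1][0])&(X[...,1]<rng[1][1])
    n,l,s,c=cv2.connectedComponentsWithStats(g.astype(np.uint8))
    for i in range(1,n):
        if s[i,4]<25: continue
        P=X[l==i]; zt=np.percentile(P[:,2],90); T=P[P[:,2]>zt-0.005]
        # top-plane circle bounds
        print("px",c[i].round(1),"n",s[i,4],"ztop",zt.round(4),"top mid",((T.max(0)+T.min(0))/2)[:2].round(4),"mean",T.mean(0)[:2].round(4),"ext",np.ptp(T,axis=0)[:2].round(4))
E
python3 - <<'E'
from m import *
o=r.get_obs(); M=Ro.from_rotvec(o["orientation"]).as_matrix(); print(M.round(3))
for n in("top","side"):
    p=r.grab_frame(n); print(n); caps(p); np.save(n+"c.npy",cloud(p)); np.save(n+"i.npy",p["pixels"])
E
```

```text
[[ 0.    -0.944  0.331]
 [ 0.     0.331  0.944]
 [-1.    -0.     0.   ]]
top
px [361.7 156.6] n 204 ztop 0.1242 top mid [ 0.6314 -0.2062] mean [ 0.6319 -0.2062] ext [0.0335 0.0303]
px [293.4 159.2] n 61 ztop 0.1212 top mid [ 0.6295 -0.0601] mean [ 0.6288 -0.0594] ext [0.016 0.015]
px [246.  163.3] n 199 ztop 0.1361 top mid [0.6183 0.0407] mean [0.6181 0.0407] ext [0.0305 0.0296]
px [300.3 204.8] n 197 ztop 0.1364 top mid [ 0.529  -0.0723] mean [ 0.5288 -0.0719] ext [0.0316 0.0316]
px [251.9 211.2] n 66 ztop 0.1358 top mid [0.5165 0.029 ] mean [0.5163 0.0293] ext [0.0171 0.0167]
px [120.  246.1] n 104 ztop 0.1242 top mid [0.4488 0.3086] mean [0.4495 0.3085] ext [0.0188 0.0195]
px [145.5 245.2] n 25 ztop 0.053 top mid [0.4508 0.2669] mean [0.4513 0.2689] ext [0.0112 0.0201]
px [154.8 252.5] n 40 ztop 0.0544 top mid [0.4372 0.2501] mean [0.4349 0.2479] ext [0.0242 0.0269]
px [128.2 262. ] n 29 ztop 0.0569 top mid [0.4136 0.306 ] mean [0.4116 0.3048] ext [0.011  0.0163]
side
px [505.5  27.1] n 3174 ztop 0.5686 top mid [ 0.801  -0.2353] mean [ 0.7945 -0.253 ] ext [0.042  0.0511]
px [474.9  64.7] n 464 ztop 0.4809 top mid [ 0.7817 -0.1879] mean [ 0.78   -0.1832] ext [0.0115 0.1453]
px [242.3 122.1] n 51 ztop 0.1218 top mid [0.45   0.3054] mean [0.4492 0.3047] ext [0.0192 0.0176]
px [316.5 174.5] n 148 ztop 0.1343 top mid [0.6168 0.0393] mean [0.617  0.0371] ext [0.0299 0.0327]
px [273.  178.9] n 79 ztop 0.1343 top mid [0.5173 0.0288] mean [0.5169 0.0266] ext [0.0183 0.0217]
px [280.8 207.8] n 178 ztop 0.1345 top mid [ 0.5276 -0.0723] mean [ 0.5275 -0.0747] ext [0.0291 0.0334]
px [328.3 207.9] n 72 ztop 0.1194 top mid [ 0.6301 -0.0626] mean [ 0.6293 -0.063 ] ext [0.0166 0.0184]
px [341.1 257.6] n 267 ztop 0.123 top mid [ 0.6313 -0.2075] mean [ 0.6312 -0.2089] ext [0.032  0.0347]
```

Run:
```python
from m import *
for n in("top","side"):
    X=np.load(n+"c.npy"); I=np.load(n+"i.npy"); hsv=cv2.cvtColor(I,cv2.COLOR_BGR2HSV); H,S,V=[hsv[...,i].astype(int) for i in range(3)]
    def reg(x0,x1,y0,y1,z0,z1): return (X[...,0]>x0)&(X[...,0]<x1)&(X[...,1]>y0)&(X[...,1]<y1)&(X[...,2]>z0)&(X[...,2]<z1)
    m=reg(.45,.72,-.4,-.13,.052,.070)&(H>110)&(H<140)&(S>60)
    P=X[m][:,:2]; rc=cv2.minAreaRect((P*1000).astype(np.float32)); print(n,"violet",m.sum(),rc, np.median(X[m][:,2]))
    m=reg(.38,.5,.2,.36,.045,.060)&(H>65)&(H<95)
    P=X[m][:,:2]; rc=cv2.minAreaRect((P*1000).astype(np.float32)); print(n,"green",m.sum(),rc,np.median(X[m][:,2]))
    m=reg(.33,.5,-.4,-.2,.116,.135)
    P=X[m]; print(n,"beaker",m.sum(),((P.max(0)+P.min(0))/2).round(4),np.ptp(P,axis=0).round(4)); rc=cv2.minEnclosingCircle((P[:,:2]*1000).astype(np.float32)); print(rc)
    # rotor high stuff
    m=reg(.45,.7,-.14,.11,.09,.115); 
    print(np.histogram(X[reg(.45,.7,-.14,.11,.05,.14)][:,2],bins=np.arange(.05,.145,.005)))
```

```text
top violet 1456 ((597.6349487304688, -256.4793395996094), (146.75778198242188, 112.9882583618164), 89.32151794433594) 0.05600575480192889
top green 546 ((445.5709228515625, 282.56207275390625), (57.83557891845703, 81.58045196533203), 17.99783706665039) 0.04988043887118277
top beaker 288 [ 0.4059 -0.2957  0.1226] [0.0811 0.083  0.013 ]
((405.85687255859375, -295.5328369140625), 42.48301315307617)
(array([ 18,  51,  62, 314, 782, 494, 539, 254,  29,  76, 136,  11,   7,
        60,  24,  24, 342, 112]), array([0.05 , 0.055, 0.06 , 0.065, 0.07 , 0.075, 0.08 , 0.085, 0.09 ,
       0.095, 0.1  , 0.105, 0.11 , 0.115, 0.12 , 0.125, 0.13 , 0.135,
       0.14 ]))
side violet 1987 ((596.6166381835938, -257.40093994140625), (150.64639282226562, 112.60009765625), 89.27278900146484) 0.05592954768593467
side green 266 ((445.318603515625, 282.3819885253906), (58.31985855102539, 86.55003356933594), 17.910316467285156) 0.048831693444512665
side beaker 437 [ 0.4046 -0.2955  0.1216] [0.0827 0.0846 0.011 ]
((403.98858642578125, -295.4273681640625), 43.01338195800781)
(array([ 77, 188, 246, 375, 566, 349, 409, 235,  98, 126, 155,  82,  75,
        96,  77,  69, 289,  18]), array([0.05 , 0.055, 0.06 , 0.065, 0.07 , 0.075, 0.08 , 0.085, 0.09 ,
       0.095, 0.1  , 0.105, 0.11 , 0.115, 0.12 , 0.125, 0.13 , 0.135,
       0.14 ]))
```

Run:
```python
import cv2,numpy as np
I=np.load("topi.npy")
a=cv2.resize(I[140:215,335:425],None,fx=6,fy=6,interpolation=cv2.INTER_CUBIC)
b=cv2.resize(I[220:280,105:175],None,fx=6,fy=6,interpolation=cv2.INTER_CUBIC)
c=np.zeros((max(a.shape[0],b.shape[0]),a.shape[1]+b.shape[1],3),np.uint8);c[:a.shape[0],:a.shape[1]]=a;c[:b.shape[0],a.shape[1]:]=b
cv2.imwrite("pics/racks.png",cv2.resize(c,(800,int(c.shape[0]*800/c.shape[1]))))
```

```text
(no output)
```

View pics/racks.png

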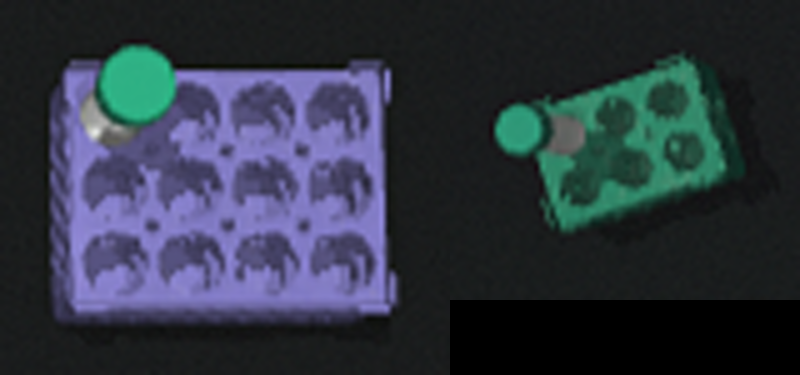

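>>> play_rows([
  [0.5, 0.02, -0.03, 0.008, 0.03],
  [0.5, 0.045, -0.068, 0.016, 0.06],
  [0.5, 0.072, -0.108, 0.024, 0.1],
  [0.5, 0.098, -0.148, 0.03, 0.15],
  [0.5, 0.124, -0.188, 0.036, 0.2],
  [0.5, 0.15, -0.228, 0.042, 0.25],
  [0.5, 0.176, -0.268, 0.048, 0.3],
  [0.5, 0.202, -0.308, 0.053, 0.325],
  [0.5, 0.228, -0.347, 0.053, 0.325],
  [0.5, 0.254, -0.385, 0.053, 0.325],
], force=40)

```text
clock: 2.6
tcp_pos: [0.478, 0.2503, 0.261]
orientation: [-1.2, 1.214, 1.2]
contact_force: [1.1, 1.3, -0.5]
grip_width: 0.0642
```

>>> play_rows([
  [0.5, 0.026, -0.04, 0, 0],
  [0.5, 0.052, -0.08, 0, 0],
  [0.5, 0.078, -0.12, 0, 0],
  [0.5, 0.1, -0.155, 0, 0],
  [0.5, 0.12, -0.185, 0, 0],
  [0.5, 0.134, -0.204, 0, 0],
  [0.5, 0.1405, -0.212, 0, 0],
  [0.5, 0.1405, -0.212, 0, 0],
  [0.5, 0.1405, -0.212, 0, 0],
])

```text
clock: 3.5
tcp_pos: [0.617, 0.0417, 0.2602]
orientation: [-1.201, 1.214, 1.203]
contact_force: [-0.0, 0.5, 0.6]
grip_width: 0.0639
```

Run:
```python
from m import *
for n in("top","side"):
    p=r.grab_frame(n); cv2.imwrite(f"pics/{n}1.png",p["pixels"]); 
    print(n); caps(p,rng=((0.25,0.75),(-0.4,0.45)),zmin=.09); X=cloud(p)
    if n=="side":
        a=p["pixels"]; cv2.imwrite("pics/side1b.png",cv2.resize(a[60:330,200:440],None,fx=2.2,fy=2.2))
o=r.get_obs(); print(o["tcp_pos"].round(4),o["clock"], Ro.from_rotvec(o["orientation"]).as_matrix().round(3))
```

```text
top
px [361.7 156.6] n 204 ztop 0.125 top mid [ 0.5267 -0.1128] mean [ 0.6302 -0.2047] ext [0.2428 0.2168]
px [293.4 159.2] n 61 ztop 0.1202 top mid [ 0.6298 -0.0602] mean [ 0.6289 -0.0603] ext [0.0158 0.0153]
px [300.2 204.8] n 191 ztop 0.1362 top mid [ 0.5291 -0.0712] mean [ 0.5286 -0.0713] ext [0.0317 0.0294]
px [119.  245.4] n 90 ztop 0.1237 top mid [0.4488 0.3089] mean [0.4495 0.3086] ext [0.019  0.0195]
side
px [242.3 122.1] n 51 ztop 0.122 top mid [0.45  0.305] mean [0.4494 0.305 ] ext [0.019  0.0206]
px [316.6 174.5] n 146 ztop 0.1342 top mid [0.6167 0.0379] mean [0.6172 0.0369] ext [0.03   0.0302]
px [273.  178.9] n 79 ztop 0.1338 top mid [0.5172 0.0277] mean [0.517  0.0267] ext [0.0184 0.0202]
px [280.9 208. ] n 176 ztop 0.1347 top mid [ 0.5278 -0.0743] mean [ 0.5276 -0.0749] ext [0.0292 0.0326]
px [328.4 207.9] n 71 ztop 0.1191 top mid [ 0.6297 -0.0616] mean [ 0.6292 -0.0631] ext [0.0163 0.0194]
px [341.1 257.6] n 267 ztop 0.1228 top mid [ 0.6311 -0.2081] mean [ 0.631  -0.2088] ext [0.0317 0.0355]
[0.6169 0.0422 0.2604] 3.6 [[-0.    -1.     0.009]
 [ 0.001  0.009  1.   ]
 [-1.     0.     0.001]]
```

View pics/side1b.png

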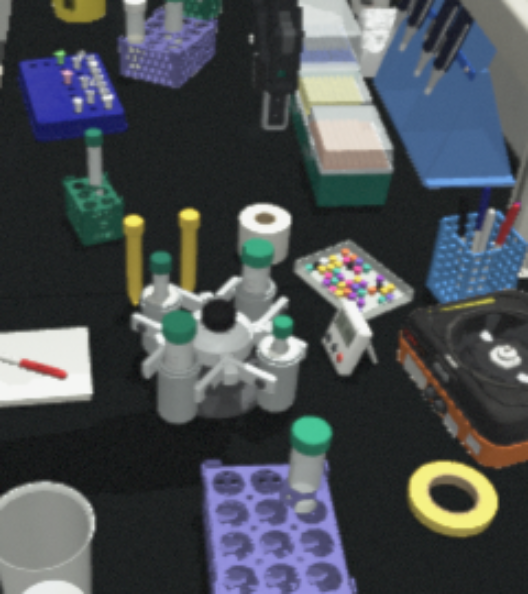

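Run:
```python
from m import *
p=r.grab_frame("side"); X=cloud(p)
m=(abs(X[...,0]-.617)<.06)&(abs(X[...,1]-.04)<.09)&(X[...,2]>.235)&(X[...,2]<.275)
P=X[m]; print(m.sum())
for y0,y1 in((-.05,.04),(.04,.13)):
    Q=P[(P[:,1]>y0)&(P[:,1]<y1)]; print(len(Q)); 
    if len(Q): print(np.percentile(Q,[2,50,98],axis=0).round(4))
print(proj(p,[.617,.042,.25]))
o=r.get_obs(); print(o["tcp_pos"].round(4),o["joints"].round(4))
a=p["pixels"]; cv2.imwrite("pics/side1c.png",cv2.resize(a[20:140,270:380],None,fx=5,fy=5))
m=(X[...,2]>.235)&(X[...,2]<.255)&(X[...,0]<.7)&(abs(X[...,1])<.2);v,u=np.where(m);print(np.c_[u,v][::6][:40].tolist())
```

```text
0
0
0
(np.float64(320.1562313484), np.float64(126.31562401370452))
[0.617  0.042  0.2605] [-0.395   0.3459  0.2976  1.6516 -0.1096  1.1606  1.4913]
[[44, 127], [44, 129], [45, 131], [44, 134], [48, 151], [48, 153], [46, 154], [41, 155], [47, 155], [39, 156], [45, 156], [34, 157], [40, 157], [46, 157], [30, 158], [36, 158], [42, 158], [48, 158], [29, 159], [35, 159], [41, 159], [47, 159], [23, 160], [29, 160], [36, 160], [42, 160], [48, 160], [20, 161], [26, 161], [32, 161], [38, 161], [44, 161], [50, 161], [16, 162], [22, 162], [28, 162], [34, 162], [40, 162], [49, 162], [14, 163]]
```

View pics/side1c.png

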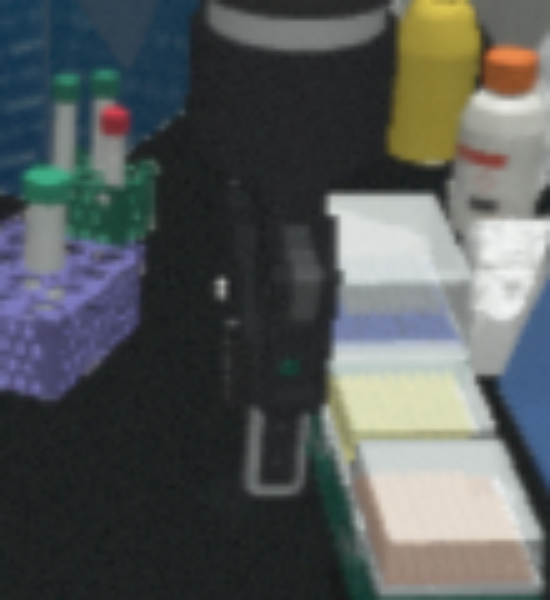

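Run:
```python
from m import *
p=r.grab_frame("side")
for q in([.617,.01,.252],[.617,.042,.252],[.617,.075,.252],[.606,.01,.252],[.628,.01,.252]): print(q,np.round(proj(p,q),1))
a=p["pixels"][80:160,280:360]; a=np.clip(a.astype(float)*3.5,0,255).astype(np.uint8)
b=cv2.resize(a,None,fx=6,fy=6,interpolation=cv2.INTER_CUBIC)
q=r.grab_frame("top")
for w in([.617,.042,.252],[.617,.01,.252],[.617,.075,.252],[.617,.042,.31]): print(w,np.round(proj(q,w),1))
c=q["pixels"][100:220,200:320]; c=np.clip(c.astype(float)*3,0,255).astype(np.uint8); c=cv2.resize(c,(480,480),interpolation=cv2.INTER_CUBIC)
cv2.imwrite("pics/g.png",cv2.resize(np.hstack([b,c]),(800,400)))
Z=p["z_map"]; print(Z[110:125:2,318:332:2].round(2))
```

```text
[0.617, 0.01, 0.252] [322.4 133.5]
[0.617, 0.042, 0.252] [320.2 125.5]
[0.617, 0.075, 0.252] [318.1 117.6]
[0.606, 0.01, 0.252] [317.1 133.6]
[0.628, 0.01, 0.252] [327.8 133.3]
[0.617, 0.042, 0.252] [242.6 151.4]
[0.617, 0.01, 0.252] [259.6 151.2]
[0.617, 0.075, 0.252] [225.  151.6]
[0.617, 0.042, 0.31] [240.9 144.3]
[[1.49 0.85 0.84 0.84 0.84 0.84 0.85]
 [1.48 0.85 0.84 0.84 0.85 0.84 0.85]
 [1.47 0.85 0.84 0.84 0.85 0.85 0.85]
 [1.46 0.86 0.85 0.85 0.85 0.85 0.86]
 [1.45 0.86 0.86 0.86 0.86 0.86 1.45]
 [1.44 1.44 1.43 1.43 1.44 1.44 1.43]
 [1.42 1.43 1.43 1.42 1.42 1.42 1.42]
 [1.41 1.41 1.41 1.42 1.42 1.41 1.42]]
```

View pics/g.png

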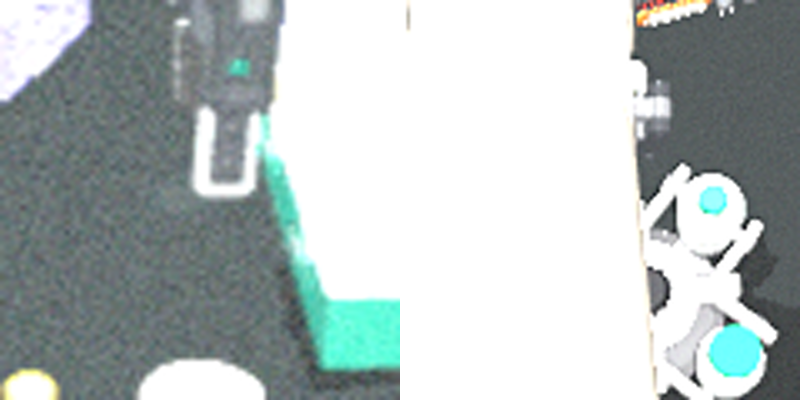

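Run:
```python
from m import *
p=r.grab_frame("side"); X=cloud(p)
for v in range(86,122,3): print(v,[X[v,u].round(3).tolist() if p["z_map"][v,u]<1 else None for u in (317,319,322,325,328,330)])
```

```text
86 [[0.61, 0.074, 0.325], [0.602, 0.008, 0.356], [0.608, 0.008, 0.356], [0.608, -0.024, 0.371], [0.613, -0.026, 0.372], [0.617, -0.023, 0.37]]
89 [[0.61, 0.073, 0.319], [0.614, 0.074, 0.318], [0.607, -0.0, 0.354], [0.608, -0.025, 0.366], [0.613, -0.025, 0.366], [0.617, -0.024, 0.365]]
92 [[0.61, 0.074, 0.312], [0.615, 0.074, 0.312], [0.605, -0.011, 0.353], [0.608, -0.026, 0.36], None, None]
95 [[0.611, 0.073, 0.305], [0.615, 0.073, 0.306], [0.606, -0.013, 0.348], [0.61, -0.021, 0.352], [0.619, -0.004, 0.343], [0.623, -0.002, 0.342]]
98 [[0.611, 0.072, 0.299], [0.615, 0.073, 0.299], [0.605, -0.018, 0.345], [0.61, -0.02, 0.346], [0.616, -0.02, 0.345], [0.62, -0.019, 0.345]]
101 [[0.612, 0.075, 0.291], [0.616, 0.074, 0.292], [0.605, -0.022, 0.341], [0.611, -0.022, 0.34], [0.616, -0.022, 0.34], [0.62, -0.02, 0.339]]
104 [None, None, [0.61, 0.004, 0.321], [0.615, -0.003, 0.325], [0.62, -0.004, 0.325], [0.624, -0.002, 0.324]]
107 [None, None, [0.61, 0.003, 0.315], [0.615, -0.004, 0.319], [0.621, -0.003, 0.318], [0.626, 0.004, 0.314]]
110 [None, None, [0.611, 0.002, 0.309], [0.616, -0.003, 0.312], [0.621, -0.005, 0.313], [0.627, 0.004, 0.308]]
113 [None, [0.607, 0.009, 0.299], [0.61, -0.002, 0.305], [0.617, -0.0, 0.304], [0.622, -0.005, 0.306], [0.627, 0.004, 0.301]]
116 [None, None, [0.611, -0.003, 0.299], [0.616, -0.004, 0.299], [0.622, -0.005, 0.3], [0.628, 0.004, 0.295]]
119 [None, None, None, None, None, None]
```

>>> play_rows([
  [0.5, 0, 0, -0.03, 0],
  [0.5, 0, 0, -0.06, 0],
  [0.5, 0, -0.001, -0.08, 0],
  [0.5, 0, -0.001, -0.08, 0],
])

```text
clock: 4.2
tcp_pos: [0.6152, 0.0393, 0.1775]
orientation: [-1.199, 1.219, 1.205]
contact_force: [-0.5, -0.5, -0.4]
grip_width: 0.064
```

Run:
```python
from m import *
p=r.grab_frame("side"); X=cloud(p)
o=r.get_obs(); print(o["tcp_pos"].round(4))
a=p["pixels"][90:220,250:380]; cv2.imwrite("pics/g2.png",cv2.resize(np.clip(a.astype(float)*2,0,255).astype(np.uint8),None,fx=4.5,fy=4.5,interpolation=cv2.INTER_CUBIC))
for v in range(108,180,3): print(v,[X[v,u].round(3).tolist() if p["z_map"][v,u]<1.2 else None for u in (314,317,322,325,328,331)])
```

```text
[0.6166 0.0393 0.1795]
108 [[0.598, 0.021, 0.304], [0.604, 0.019, 0.305], [0.61, -0.002, 0.316], [0.616, 0.003, 0.313], [0.622, -0.0, 0.314], [0.632, 0.021, 0.303]]
111 [[0.598, 0.017, 0.299], [0.604, 0.017, 0.299], [0.61, -0.002, 0.309], [0.615, -0.009, 0.313], [0.622, -0.002, 0.309], [0.632, 0.017, 0.299]]
114 [[0.599, 0.025, 0.288], [0.604, 0.015, 0.294], [0.611, -0.001, 0.302], [0.614, -0.016, 0.31], [0.619, -0.016, 0.31], [0.631, 0.014, 0.294]]
117 [[0.599, 0.023, 0.283], [0.604, 0.011, 0.289], [0.607, -0.026, 0.31], [0.612, -0.027, 0.31], [0.618, -0.025, 0.309], [0.623, -0.028, 0.31]]
120 [[0.599, 0.019, 0.278], [0.603, 0.008, 0.284], [0.607, -0.029, 0.305], [0.612, -0.029, 0.305], [0.618, -0.029, 0.305], [0.624, -0.029, 0.305]]
123 [[0.6, 0.019, 0.272], [0.604, 0.007, 0.278], [0.607, -0.029, 0.299], [0.612, -0.031, 0.3], [0.619, -0.029, 0.298], [0.624, -0.028, 0.298]]
126 [[0.609, 0.071, 0.234], [0.603, 0.002, 0.274], [0.608, -0.026, 0.291], [0.615, -0.02, 0.287], [0.62, -0.024, 0.289], [0.625, -0.028, 0.291]]
129 [[0.609, 0.072, 0.226], [0.604, 0.004, 0.266], [0.609, -0.025, 
[... 1333 characters left out ...]
.196, 0.051], [0.674, 0.195, 0.051], [0.684, 0.204, 0.045]]
165 [[0.636, 0.192, 0.046], [0.643, 0.185, 0.05], [0.656, 0.183, 0.05], [0.665, 0.186, 0.048], [0.674, 0.19, 0.045], [0.685, 0.205, 0.034]]
168 [[0.637, 0.191, 0.036], [0.621, 0.058, 0.131], [0.657, 0.185, 0.039], [0.667, 0.191, 0.035], [0.675, 0.191, 0.035], None]
171 [[0.612, 0.044, 0.133], [0.619, 0.044, 0.133], [0.63, 0.046, 0.131], [0.666, 0.186, 0.029], [0.676, 0.191, 0.025], None]
174 [[0.61, 0.032, 0.134], [0.617, 0.031, 0.135], [0.628, 0.033, 0.133], [0.667, 0.186, 0.019], [0.676, 0.189, 0.016], None]
177 [[0.61, 0.028, 0.128], [0.616, 0.024, 0.131], [0.628, 0.029, 0.127], [0.668, 0.185, 0.009], [0.678, 0.195, 0.001], None]
```

View pics/g2.png

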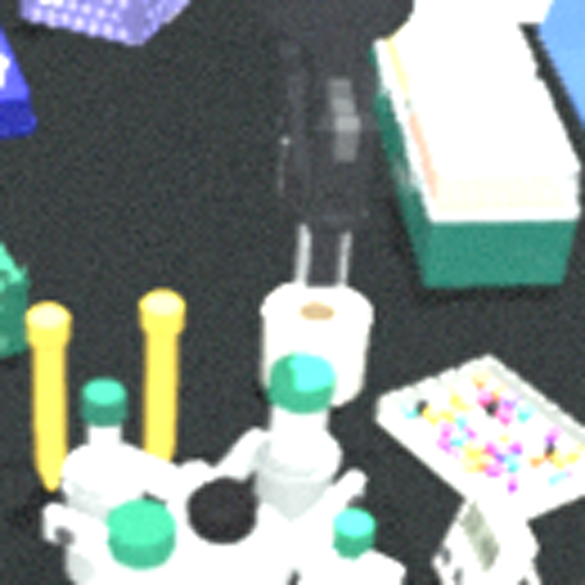

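>>> play_rows([
  [0.5, 0, 0.0005, -0.02, 0],
  [0.5, 0, 0.0005, -0.04, 0],
  [0.5, 0, 0.0005, -0.055, 0],
  [0.5, 0, 0.0005, -0.064, 0],
  [0.5, 0, 0.0005, -0.066, 0],
])

```text
clock: 4.75
tcp_pos: [0.6174, 0.0396, 0.1141]
orientation: [-1.2, 1.215, 1.201]
contact_force: [-0.0, 0.0, 0.0]
grip_width: 0.0642
```

Run:
```python
from m import *
p=r.grab_frame("side"); X=cloud(p)
o=r.get_obs(); print(o["tcp_pos"].round(4),r.finger_overhang)
a=p["pixels"][110:230,250:380]; cv2.imwrite("pics/g3.png",cv2.resize(np.clip(a.astype(float)*2,0,255).astype(np.uint8),None,fx=4.5,fy=4.5,interpolation=cv2.INTER_CUBIC))
for v in range(150,190,3): print(v,[X[v,u].round(3).tolist() if p["z_map"][v,u]<1.2 else None for u in (314,317,322,325,328,331)])
```

```text
[0.6176 0.0396 0.1143] 0.008
150 [[0.602, 0.007, 0.215], [0.609, 0.011, 0.212], [0.612, -0.028, 0.237], [0.617, -0.03, 0.238], [0.624, -0.03, 0.238], None]
153 [[0.602, 0.006, 0.208], [0.608, 0.006, 0.208], [0.613, -0.027, 0.229], [0.619, -0.027, 0.229], [0.625, -0.028, 0.229], None]
156 [[0.614, 0.072, 0.156], [0.608, 0.004, 0.202], [0.614, -0.025, 0.22], [0.619, -0.026, 0.221], [0.625, -0.027, 0.222], None]
159 [[0.615, 0.075, 0.145], [0.606, -0.014, 0.207], [0.614, -0.024, 0.213], [0.62, -0.026, 0.214], [0.626, -0.025, 0.213], [0.685, 0.213, 0.048]]
162 [[0.638, 0.203, 0.047], [0.605, -0.019, 0.202], [0.616, -0.018, 0.201], [0.623, -0.016, 0.2], [0.627, -0.024, 0.205], [0.683, 0.2, 0.048]]
165 [[0.636, 0.192, 0.045], [0.606, -0.02, 0.195], [0.615, -0.026, 0.199], [0.621, -0.025, 0.198], [0.628, -0.024, 0.197], [0.684, 0.201, 0.037]]
168 [[0.637, 0.189, 0.037], [0.61, 0.001, 0.173], [0.62, -0.005, 0.177], [0.627, 0.002, 0.172], [0.674, 0.19, 0.036], None]
171 [[0.612, 0.044, 0.134], [0.611, 0.002, 0.164], [0.62, -0.005, 0.169], [0.628, 0.003, 0.163], [0.675, 0.189, 0.026], None]
174 [[0.61, 0.033, 0.134], [0.611, 0.0, 0.157], [0.62, -0.007, 0.162], [0.629, 0.002, 0.155], [0.676, 0.191, 0.015], None]
177 [[0.61, 0.027, 0.129], [0.611, -0.005, 0.153], [0.622, -0.004, 0.152], [0.668, 0.186, 0.009], [0.677, 0.191, 0.004], [0.687, 0.198, -0.001]]
180 [[0.61, 0.026, 0.122], [0.616, 0.023, 0.124], [0.629, 0.029, 0.119], [0.668, 0.184, -0.0], [0.677, 0.184, -0.001], [0.685, 0.186, -0.002]]
183 [[0.611, 0.029, 0.111], [0.618, 0.029, 0.11], [0.63, 0.032, 0.107], [0.666, 0.171, -0.0], [0.675, 0.173, -0.003], [0.682, 0.167, 0.002]]
186 [[0.612, 0.029, 0.102], [0.618, 0.027, 0.103], [0.632, 0.036, 0.096], [0.664, 0.157, 0.0], [0.672, 0.154, 0.002], [0.681, 0.158, -0.001]]
189 [[0.612, 0.027, 0.095], [0.619, 0.026, 0.095], [0.634, 0.046, 0.079], [0.663, 0.145, -0.001], [0.671, 0.147, -0.002], [0.678, 0.14, 0.003]]
```

View pics/g3.png

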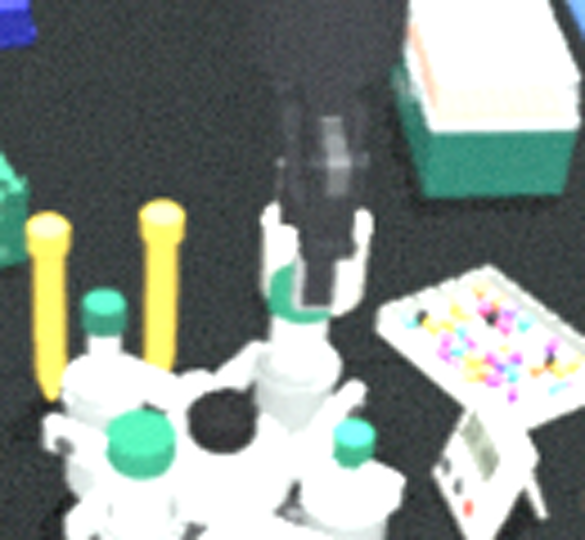

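>>> play_rows([
  [0.2, 0, 0, 0, 0],
  [-0.1, 0, 0, 0, 0],
  [-0.25, 0, 0, 0, 0],
  [-0.25, 0, 0, 0, 0],
  [-0.25, 0, 0, 0, 0],
], force=20)

```text
clock: 5.3
tcp_pos: [0.6177, 0.0396, 0.1146]
orientation: [-1.201, 1.214, 1.2]
contact_force: [0.6, 1.1, -0.6]
grip_width: 0.0318
```

Run:
```python
from m import *
p=r.grab_frame("side"); X=cloud(p)
o=r.get_obs(); print(o["tcp_pos"].round(4),o["grip_width"],o["contact_force"].round(2))
a=p["pixels"][110:230,250:380]; cv2.imwrite("pics/g4.png",cv2.resize(np.clip(a.astype(float)*2,0,255).astype(np.uint8),None,fx=4.5,fy=4.5,interpolation=cv2.INTER_CUBIC))
for v in range(150,190,3): print(v,[X[v,u].round(3).tolist() if p["z_map"][v,u]<1.2 else None for u in (314,317,322,325,328,331)])
```

```text
[0.6176 0.0396 0.1145] 0.032331230142383094 [-1.02  0.96  0.1 ]
150 [[0.603, 0.015, 0.21], [0.609, 0.013, 0.21], [0.612, -0.027, 0.237], [0.618, -0.026, 0.235], [0.624, -0.028, 0.237], [0.631, -0.023, 0.233]]
153 [[0.603, 0.014, 0.203], [0.606, -0.007, 0.217], [0.613, -0.024, 0.228], [0.619, -0.024, 0.227], [0.626, -0.023, 0.226], None]
156 [[0.611, 0.056, 0.166], [0.606, -0.01, 0.211], [0.615, -0.018, 0.216], [0.621, -0.016, 0.215], [0.627, -0.019, 0.216], None]
159 [[0.605, 0.017, 0.185], [0.606, -0.013, 0.205], [0.616, -0.016, 0.207], [0.622, -0.017, 0.208], [0.628, -0.016, 0.207], [0.685, 0.214, 0.047]]
162 [[0.612, 0.056, 0.15], [0.607, -0.011, 0.197], [0.618, -0.005, 0.192], [0.624, -0.008, 0.194], [0.631, -0.006, 0.192], [0.684, 0.203, 0.046]]
165 [[0.613, 0.056, 0.141], [0.608, -0.007, 0.186], [0.622, 0.011, 0.173], [0.665, 0.186, 0.048], [0.674, 0.189, 0.046], [0.685, 0.203, 0.036]]
168 [[0.607, 0.02, 0.159], [0.612, 0.011, 0.165], [0.623, 0.01, 0.166], [0.666, 0.186, 0.039], [0.675, 0.192, 0.034], None]
171 [[0.607, 0.02, 0.151], [0.612, 0.009, 0.159], [0.624, 0.013, 0.156]
[... 189 characters left out ...]
0.026, 0.13], [0.616, 0.024, 0.131], [0.628, 0.029, 0.127], [0.669, 0.189, 0.006], [0.678, 0.193, 0.003], [0.687, 0.195, 0.001]]
180 [[0.611, 0.029, 0.12], [0.617, 0.025, 0.122], [0.629, 0.029, 0.118], [0.669, 0.185, -0.001], [0.677, 0.185, -0.001], [0.685, 0.182, 0.0]]
183 [[0.611, 0.026, 0.113], [0.618, 0.03, 0.11], [0.63, 0.032, 0.108], [0.667, 0.171, -0.001], [0.675, 0.173, -0.002], [0.682, 0.169, 0.0]]
186 [[0.612, 0.031, 0.101], [0.618, 0.027, 0.104], [0.632, 0.036, 0.096], [0.665, 0.162, -0.003], [0.673, 0.158, -0.001], [0.681, 0.16, -0.002]]
189 [[0.612, 0.029, 0.093], [0.619, 0.027, 0.095], [0.634, 0.042, 0.082], [0.662, 0.143, 0.001], [0.671, 0.147, -0.002], [0.679, 0.145, -0.001]]
```

View pics/g4.png

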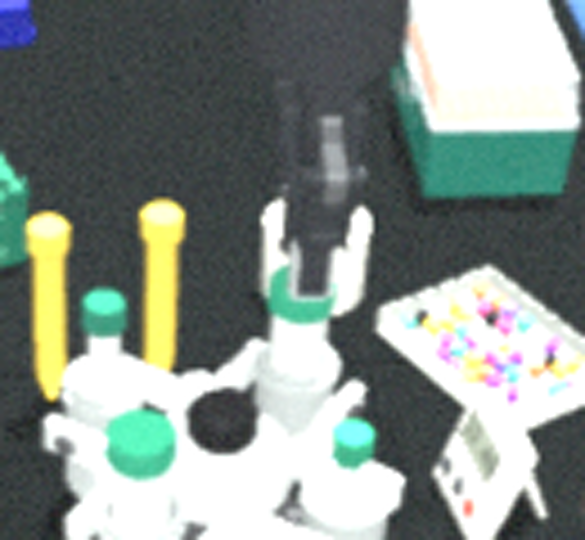

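>>> play_rows([
  [0.4, 0, 0, 0, 0],
  [0.4, 0, 0, 0, 0],
  [0.4, 0, 0, 0, 0],
  [0.4, 0, 0, -0.015, 0],
  [0.4, 0, 0, -0.03, 0],
  [0.4, 0, 0, -0.036, 0],
  [0.4, 0, 0, -0.036, 0],
])

```text
clock: 6.05
tcp_pos: [0.6161, 0.0394, 0.0764]
orientation: [-1.199, 1.218, 1.203]
contact_force: [0.0, 0.9, -0.1]
grip_width: 0.0598
```

>>> play_rows([
  [0, 0, 0, 0, 0],
  [-0.5, 0, 0, 0, 0],
  [-0.8, 0, 0, 0, 0],
  [-0.8, 0, 0, 0, 0],
  [-0.8, 0, 0, 0, 0],
  [-0.8, 0, 0, 0, 0],
], force=30)

```text
clock: 6.65
tcp_pos: [0.6179, 0.0396, 0.0788]
orientation: [-1.201, 1.214, 1.2]
contact_force: [-0.5, -0.4, 2.2]
grip_width: 0.0331
```

Run:
```python
from m import *
p=r.grab_frame("side"); X=cloud(p)
o=r.get_obs(); print(o["tcp_pos"].round(4),o["grip_width"],o["contact_force"].round(2))
a=p["pixels"][110:230,250:380]; cv2.imwrite("pics/g5.png",cv2.resize(np.clip(a.astype(float)*2,0,255).astype(np.uint8),None,fx=4.5,fy=4.5,interpolation=cv2.INTER_CUBIC))
```

```text
[0.6179 0.0396 0.0788] 0.03292105152698806 [ 0.27 -0.21  3.19]
```

View pics/g5.png

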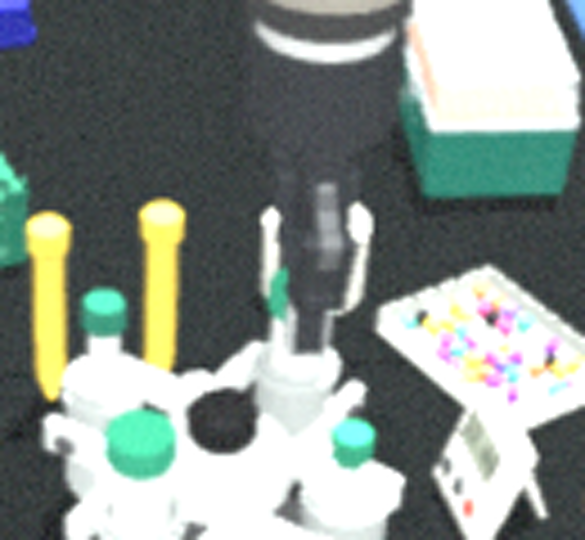

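>>> play_rows([
  [-0.8, 0, 0, 0, 0],
  [-0.8, 0, 0, 0.01, 0],
  [-0.8, 0, 0, 0.025, 0],
  [-0.8, 0, 0, 0.04, 0],
  [-0.8, 0, 0, 0.055, 0],
  [-0.8, 0, 0, 0.07, 0],
  [-0.8, 0, 0, 0.09, 0],
  [-0.8, 0, 0, 0.115, 0],
  [-0.8, 0, 0, 0.14, 0],
  [-0.8, 0, 0, 0.145, 0],
], force=45)

```text
clock: 7.7
tcp_pos: [0.6195, 0.0395, 0.2276]
orientation: [-1.202, 1.21, 1.196]
contact_force: [0.7, 1.0, -0.5]
grip_width: 0.0327
```

```bash
cat > snap.py <<'E'
from m import *
import sys
def snap(name,box,cam="side",gain=1.6,f=4.5):
    p=r.grab_frame(cam); o=r.get_obs(); print(o["clock"],o["tcp_pos"].round(4),"w",o["grip_width"].round(4),"F",o["contact_force"].round(2),"M",o["moment"].round(2))
    a=p["pixels"][box[1]:box[3],box[0]:box[2]]; cv2.imwrite(f"pics/{name}.png",cv2.resize(np.clip(a.astype(float)*gain,0,255).astype(np.uint8),None,fx=f,fy=f,interpolation=cv2.INTER_CUBIC))
    return p
E
python3 - <<'E'
from snap import *
p=snap("g6",(240,60,380,230),f=3.5); X=cloud(p)
for z in(.16,.17,.18,.19,.20,.21,.22,.23,.24,.25):
    m=(abs(X[...,2]-z)<.005)&(abs(X[...,0]-.618)<.03)&(abs(X[...,1]-.03)<.05); 
    if m.sum(): print(z,m.sum(),X[m].min(0).round(4),X[m].max(0).round(4))
E
```

```text
Traceback (most recent call last):
  File "snap.py", line 4, in snap
    p=r.grab_frame(cam); o=r.get_obs(); print(o["clock"],o["tcp_pos"].round(4),"w",o["grip_width"].round(4),"F",o["contact_force"].round(2),"M",o["moment"].round(2))
                                                                                   ^^^^^^^^^^^^^^^^^^^^^
AttributeError: 'float' object has no attribute 'round'
```

```bash
sed -i 's/o\["grip_width"\].round(4)/round(float(o["grip_width"]),4)/' snap.py
python3 - <<'E'
from snap import *
p=snap("g6",(240,60,380,230),f=3.5); X=cloud(p)
for z in(.15,.16,.17,.18,.19,.20,.21,.22,.23,.24,.25):
    m=(abs(X[...,2]-z)<.005)&(abs(X[...,0]-.618)<.03)&(abs(X[...,1]-.03)<.05); 
    if m.sum(): print(z,m.sum(),X[m].min(0).round(4),X[m].max(0).round(4))
E
```

```text
7.8 [0.6181 0.0396 0.2248] w 0.033 F [-0.34  0.1  -0.67] M [-0.02 -0.05 -0.02]
0.16 3 [0.6179 0.0355 0.1616] [0.6226 0.0387 0.1639]
0.17 14 [0.6101 0.0282 0.1662] [0.6259 0.0359 0.1744]
0.18 36 [0.6053 0.0252 0.1758] [0.6318 0.038  0.1849]
0.19 53 [0.6047 0.0237 0.1851] [0.6335 0.0382 0.1948]
0.2 51 [0.6041 0.023  0.1951] [0.6327 0.0417 0.2049]
0.21 51 [0.605  0.024  0.2051] [0.6313 0.0356 0.215 ]
0.22 57 [0.6049 0.022  0.2151] [0.6333 0.0383 0.225 ]
0.23 55 [0.6047 0.0231 0.2252] [0.6323 0.0404 0.2349]
0.24 51 [0.6043 0.0236 0.235 ] [0.6307 0.0397 0.2449]
0.25 36 [0.605  0.0148 0.2453] [0.6294 0.0372 0.2548]
```

View pics/g6.png

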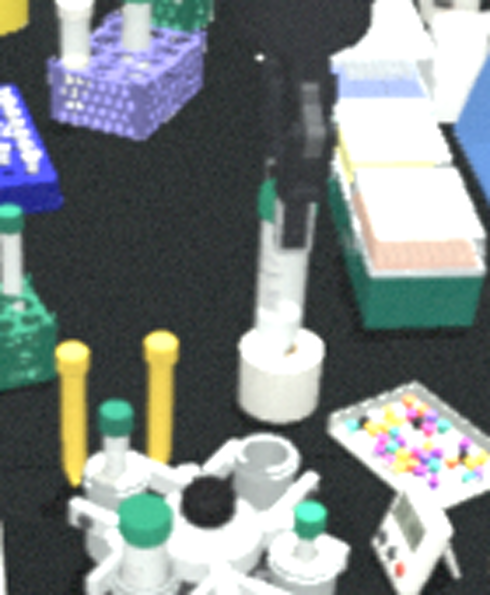

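```bash
cat > rect.py <<'E'
from m import *
def rectify(p,x0,x1,y0,y1,h,s=4):
    # output: up=+x, left=+y ; s px per mm
    W=int((y1-y0)*1000*s);H=int((x1-x0)*1000*s)
    src=[]
    for (x,y) in((x1,y1),(x1,y0),(x0,y0),(x0,y1)): src.append(proj(p,[x,y,h]))
    Hm=cv2.getPerspectiveTransform(np.float32(src),np.float32([[0,0],[W,0],[W,H],[0,H]]))
    return cv2.warpPerspective(p["pixels"],Hm,(W,H),flags=cv2.INTER_CUBIC)
def ov(img,x1,y1,s,pts,yaw,half):
    for P in pts:
        c=[np.array([P[0],P[1]])+Ro.from_euler('z',yaw).as_matrix()[:2,:2]@np.array(d)*half for d in((1,1),(1,-1),(-1,-1),(-1,1))]
        q=np.int32([[ (y1-a[1])*1000*s,(x1-a[0])*1000*s] for a in c]); cv2.polylines(img,[q],True,(0,255,255),1)
def grid(c,yaw,xs,ys): 
    R=Ro.from_euler('z',yaw).as_matrix()[:2,:2]
    return [np.array(c)+R@np.array([x,y])/1000 for x in xs for y in ys]
E
python3 - <<'E'
from rect import *
out=[]
for n in("top","side"):
    p=r.grab_frame(n); s=2.4
    im=rectify(p,.52,.675,-.345,-.17,.056,s); im=np.clip(im*1.6,0,255).astype(np.uint8)
    ov(im,.675,-.17,s,grid((.597,-.2568),-.012,(-34,0,34),(-51,-17,17,51)),-.012,.015)
    ov(im,.675,-.17,s,[np.array((.597,-.2568))],-.012,.001)
    out.append(im)
cv2.imwrite("pics/rk.png",cv2.resize(np.hstack(out),(800,int(800*out[0].shape[0]/(2*out[0].shape[1])))))
E
```

```text
(no output)
```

View pics/rk.png

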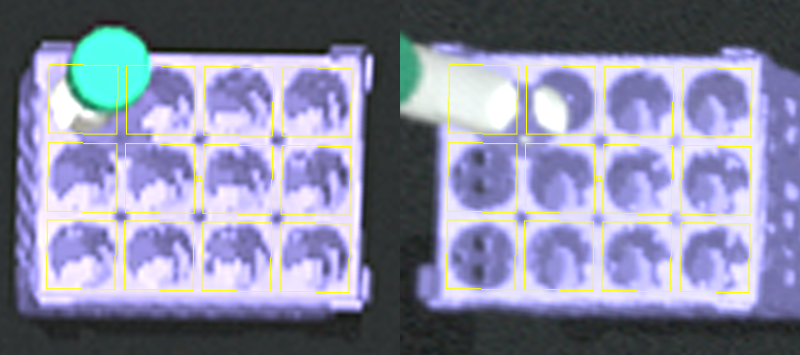

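>>> play_rows([
  [-0.8, 0.001, -0.02, 0, 0],
  [-0.8, 0.003, -0.06, 0, 0],
  [-0.8, 0.005, -0.105, 0, 0],
  [-0.8, 0.007, -0.15, 0, 0],
  [-0.8, 0.008, -0.195, 0, 0],
  [-0.8, 0.01, -0.24, 0, 0],
  [-0.8, 0.011, -0.285, 0, 0],
  [-0.8, 0.012, -0.32, 0, 0],
  [-0.8, 0.013, -0.341, 0, 0],
  [-0.8, 0.013, -0.348, 0, 0],
])

```text
clock: 8.9
tcp_pos: [0.6287, -0.3117, 0.2216]
orientation: [-1.196, 1.22, 1.199]
contact_force: [0.0, -0.1, -0.7]
grip_width: 0.0325
```

>>> play_rows([
  [-0.8, 0, 0, 0, 0],
  [-0.8, 0, 0, -0.02, 0],
  [-0.8, 0, 0, -0.05, 0],
  [-0.8, 0, 0, -0.07, 0],
  [-0.8, 0, 0, -0.075, 0],
  [-0.8, 0, 0, -0.075, 0],
])

```text
clock: 9.5
tcp_pos: [0.6306, -0.3062, 0.1476]
orientation: [-1.2, 1.214, 1.204]
contact_force: [0.5, -0.2, -0.9]
grip_width: 0.0328
```

Run:
```python
from snap import *
p=snap("g7",(270,150,390,370),f=2.6); X=cloud(p)
for z in(.07,.08,.09,.10,.11,.12,.13,.14,.15,.16,.17):
    m=(abs(X[...,2]-z)<.005)&(abs(X[...,0]-.63)<.03)&(abs(X[...,1]+.32)<.04); 
    if m.sum(): print(z,m.sum(),X[m].min(0).round(4),X[m].max(0).round(4), ((X[m].min(0)+X[m].max(0))/2)[0].round(4))
```

```text
9.55 [ 0.6312 -0.3071  0.1489] w 0.0328 F [-0.46 -0.76 -0.7 ] M [-0.07  0.03  0.03]
0.09 1 [ 0.6253 -0.313   0.0918] [ 0.6253 -0.313   0.0918] 0.6253
0.1 30 [ 0.6162 -0.3204  0.0985] [ 0.6432 -0.3075  0.1049] 0.6297
0.11 62 [ 0.6155 -0.3212  0.1051] [ 0.6414 -0.3024  0.1148] 0.6285
0.12 58 [ 0.6161 -0.3213  0.1151] [ 0.6422 -0.3064  0.1246] 0.6292
0.13 65 [ 0.616  -0.3214  0.1251] [ 0.643  -0.3039  0.135 ] 0.6295
0.14 67 [ 0.6159 -0.3217  0.1351] [ 0.6428 -0.3027  0.1449] 0.6294
0.15 69 [ 0.6161 -0.3222  0.1451] [ 0.6417 -0.3046  0.155 ] 0.6289
0.16 50 [ 0.616  -0.3229  0.155 ] [ 0.6384 -0.3029  0.165 ] 0.6272
0.17 35 [ 0.616  -0.3292  0.165 ] [ 0.6245 -0.3029  0.175 ] 0.6203
```

View pics/g7.png

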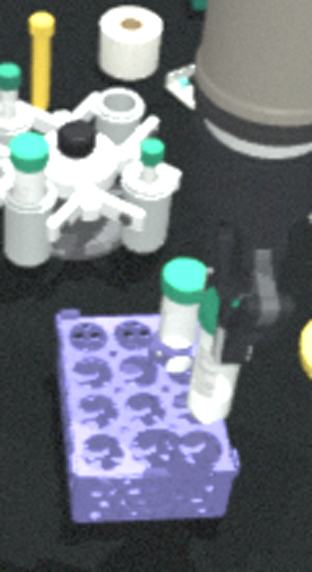

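>>> play_rows([
  [-0.8, 0.001, -0.001, 0, 0],
  [-0.8, 0.001, -0.001, -0.01, 0],
  [-0.8, 0.001, -0.001, -0.02, 0],
  [-0.8, 0.001, -0.001, -0.03, 0],
  [-0.8, 0.001, -0.001, -0.035, 0],
  [-0.8, 0.001, -0.001, -0.035, 0],
])

```text
clock: 10.15
tcp_pos: [0.6308, -0.309, 0.1119]
orientation: [-1.199, 1.216, 1.203]
contact_force: [-0.1, -0.8, 0.2]
grip_width: 0.033
```

>>> play_rows([
  [-0.8, 0, 0, -0.008, 0],
  [-0.8, 0, 0, -0.016, 0],
  [-0.8, 0, 0, -0.02, 0],
  [-0.8, 0, 0, -0.02, 0],
])

```text
clock: 10.55
tcp_pos: [0.6311, -0.3091, 0.0924]
orientation: [-1.199, 1.215, 1.202]
contact_force: [0.3, -0.3, -0.2]
grip_width: 0.0323
```

>>> play_rows([
  [-0.8, 0, 0, -0.008, 0],
  [-0.8, 0, 0, -0.016, 0],
  [-0.8, 0, 0, -0.022, 0],
  [-0.8, 0, 0, -0.024, 0],
  [-0.8, 0, 0, -0.0255, 0],
  [-0.8, 0, 0, -0.0255, 0],
])

```text
clock: 11.15
tcp_pos: [0.6316, -0.3094, 0.0678]
orientation: [-1.2, 1.215, 1.201]
contact_force: [-0.3, -0.1, -1.1]
grip_width: 0.0328
```

Run:
```python
from snap import *
p=snap("g8",(270,150,390,370),f=2.6); X=cloud(p)
```

```text
11.2 [ 0.6316 -0.3094  0.068 ] w 0.0327 F [-0.28 -0.01 -0.41] M [-0.03  0.06 -0.02]
```

View pics/g8.png

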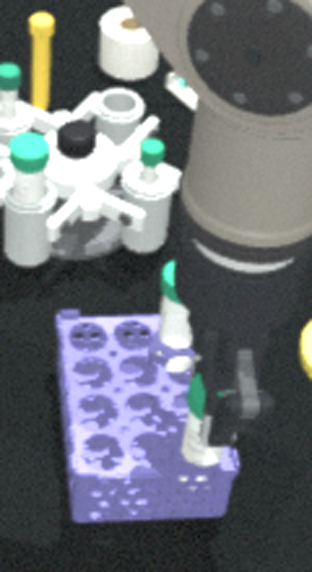

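>>> play_rows([
  [-0.8, 0, 0, -0.001, 0],
  [-0.8, 0, 0, -0.002, 0],
  [-0.8, 0, 0, -0.002, 0],
])

```text
clock: 11.5
tcp_pos: [0.6319, -0.3096, 0.0666]
orientation: [-1.201, 1.214, 1.2]
contact_force: [-0.6, 0.0, 2.9]
grip_width: 0.0326
```

>>> play_rows([
  [0, 0, 0, 0, 0],
  [0.2, 0, 0, 0, 0],
  [0.2, 0, 0, 0, 0],
  [0.2, 0, 0, 0.01, 0],
  [0.2, 0, 0, 0.03, 0],
  [0.3, 0, 0, 0.06, 0],
  [0.4, 0, 0, 0.09, 0],
  [0.4, 0, 0, 0.1, 0],
])

```text
clock: 12.3
tcp_pos: [0.6333, -0.3107, 0.1704]
orientation: [-1.205, 1.213, 1.195]
contact_force: [0.1, 0.0, 1.0]
grip_width: 0.0597
```

>>> play_rows([
  [0.4, -0.01, 0.02, 0, 0],
  [0.4, -0.028, 0.06, 0, 0],
  [0.4, -0.046, 0.1, 0, 0],
  [0.4, -0.064, 0.14, 0, 0],
  [0.4, -0.082, 0.18, 0, 0],
  [0.4, -0.095, 0.215, 0, 0],
  [0.4, -0.103, 0.237, 0, 0],
  [0.4, -0.103, 0.237, 0, 0],
  [0.4, -0.103, 0.237, 0, 0],
])

```text
clock: 13.2
tcp_pos: [0.5286, -0.0723, 0.1661]
orientation: [-1.201, 1.214, 1.201]
contact_force: [-0.2, 0.4, 0.4]
grip_width: 0.0597
```

Run:
```python
from snap import *
p=snap("g9",(220,130,380,370),f=2.4); caps(p,rng=((.3,.7),(-.4,.4)),zmin=.09)
```

```text
13.25 [ 0.5288 -0.0732  0.1661] w 0.0599 F [-0.36 -0.88 -0.08] M [-0.06 -0.01  0.01]
px [242.3 122.1] n 51 ztop 0.1213 top mid [0.4487 0.3062] mean [0.4491 0.3053] ext [0.0165 0.0201]
px [272.7 178.8] n 73 ztop 0.1341 top mid [ 0.5161 -0.0439] mean [0.516  0.0207] ext [0.0165 0.1689]
px [281. 208.] n 175 ztop 0.1345 top mid [ 0.5277 -0.0736] mean [ 0.5278 -0.0752] ext [0.029  0.0357]
px [328.4 207.9] n 70 ztop 0.1196 top mid [ 0.6295 -0.0623] mean [ 0.6296 -0.063 ] ext [0.0159 0.0176]
px [341.  257.6] n 264 ztop 0.1227 top mid [ 0.6314 -0.2068] mean [ 0.6309 -0.2086] ext [0.032  0.0336]
px [351.3 303.2] n 329 ztop 0.1228 top mid [ 0.6301 -0.3125] mean [ 0.6294 -0.3132] ext [0.0331 0.0316]
```

View pics/g9.png

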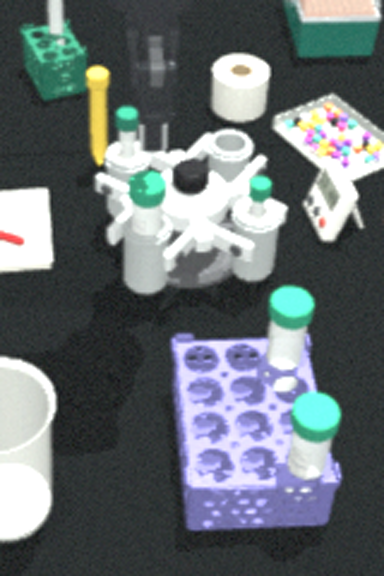

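>>> play_rows([
  [0.4, -0.0005, 0, -0.03, 0],
  [0.4, -0.0005, 0, -0.06, 0],
  [0.4, -0.0005, 0, -0.08, 0],
  [0.4, -0.0005, 0, -0.087, 0],
  [0.4, -0.0005, 0, -0.087, 0],
  [0, -0.0005, 0, -0.087, 0],
  [-0.5, -0.0005, 0, -0.087, 0],
  [-0.8, -0.0005, 0, -0.087, 0],
  [-0.8, -0.0005, 0, -0.087, 0],
  [-0.8, -0.0005, 0, -0.087, 0],
], force=30)

```text
clock: 14.25
tcp_pos: [0.5291, -0.0727, 0.0799]
orientation: [-1.202, 1.213, 1.199]
contact_force: [-0.6, -1.1, 5.9]
grip_width: 0.0333
```

>>> play_rows([
  [-0.8, 0, 0, 0, 0],
  [-0.8, 0, 0, 0, 0],
  [-0.8, 0, 0, 0.01, 0],
  [-0.8, 0, 0, 0.025, 0],
  [-0.8, 0, 0, 0.04, 0],
  [-0.8, 0, 0, 0.055, 0],
  [-0.8, 0, 0, 0.075, 0],
  [-0.8, 0, 0, 0.1, 0],
  [-0.8, 0, 0, 0.13, 0],
  [-0.8, 0, 0, 0.145, 0],
], force=45)

```text
clock: 15.25
tcp_pos: [0.5287, -0.0724, 0.2268]
orientation: [-1.202, 1.212, 1.199]
contact_force: [0.3, -0.1, -0.8]
grip_width: 0.0329
```

Run:
```python
from snap import *
p=snap("g10",(220,60,380,330),f=2.2); X=cloud(p)
for z in(.16,.17,.18,.20,.22,.23,.24,.25):
    m=(abs(X[...,2]-z)<.005)&(abs(X[...,0]-.528)<.03)&(abs(X[...,1]+.08)<.05); 
    if m.sum(): print(z,m.sum(),X[m].min(0).round(4),X[m].max(0).round(4))
```

```text
15.3 [ 0.5298 -0.0724  0.2284] w 0.033 F [ 1.1  -0.12  2.21] M [ 0.   -0.1  -0.01]
0.16 3 [ 0.5234 -0.0774  0.162 ] [ 0.5292 -0.0728  0.1629]
0.17 12 [ 0.5207 -0.0825  0.1659] [ 0.5348 -0.078   0.1745]
0.18 44 [ 0.5149 -0.0872  0.1759] [ 0.5409 -0.0774  0.1847]
0.2 58 [ 0.5148 -0.0887  0.195 ] [ 0.5404 -0.0769  0.2049]
0.22 60 [ 0.5146 -0.0879  0.2151] [ 0.5423 -0.0724  0.2248]
0.23 60 [ 0.5146 -0.0884  0.2253] [ 0.542  -0.074   0.2347]
0.24 59 [ 0.5145 -0.0899  0.2353] [ 0.5418 -0.0737  0.2445]
0.25 34 [ 0.5145 -0.0972  0.2457] [ 0.5375 -0.0767  0.2548]
```

View pics/g10.png

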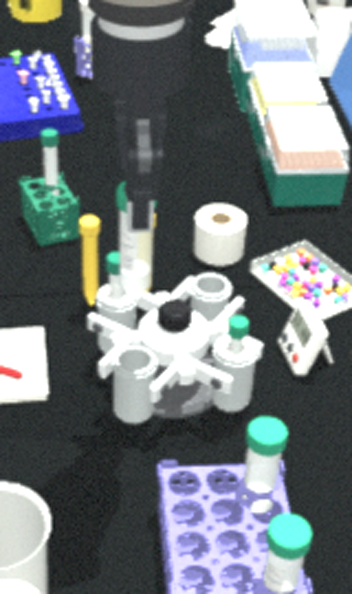

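>>> play_rows([
  [-0.8, 0.003, -0.02, 0, 0],
  [-0.8, 0.009, -0.06, 0, 0],
  [-0.8, 0.015, -0.1, 0, 0],
  [-0.8, 0.021, -0.14, 0, 0],
  [-0.8, 0.027, -0.18, 0, 0],
  [-0.8, 0.032, -0.215, 0, 0],
  [-0.8, 0.035, -0.236, 0, 0],
  [-0.8, 0.035, -0.236, 0, 0],
  [-0.8, 0.035, -0.236, -0.03, 0],
  [-0.8, 0.035, -0.236, -0.06, 0],
])

```text
clock: 16.3
tcp_pos: [0.5636, -0.3073, 0.1635]
orientation: [-1.201, 1.213, 1.2]
contact_force: [-0.4, -0.5, -1.8]
grip_width: 0.0326
```

>>> play_rows([
  [-0.8, 0, 0, -0.01, 0],
  [-0.8, 0, 0, -0.016, 0],
  [-0.8, 0, 0, -0.016, 0],
  [-0.8, 0, 0, -0.016, 0],
])

```text
clock: 16.7
tcp_pos: [0.5638, -0.3086, 0.1492]
orientation: [-1.202, 1.214, 1.199]
contact_force: [0.3, -0.4, -0.2]
grip_width: 0.0325
```

Run:
```python
from snap import *
p=snap("g11",(230,150,390,370),f=2.6); X=cloud(p)
for z in(.08,.09,.10,.11,.12,.13,.14,.15,.16):
    m=(abs(X[...,2]-z)<.005)&(abs(X[...,0]-.562)<.03)&(abs(X[...,1]+.32)<.04); 
    if m.sum(): print(z,m.sum(),X[m].min(0).round(4),X[m].max(0).round(4), ((X[m].min(0)+X[m].max(0))/2)[0].round(4))
```

```text
16.75 [ 0.5639 -0.3087  0.1493] w 0.0328 F [0.68 0.45 0.17] M [-0.05  0.02  0.03]
0.08 1 [ 0.5617 -0.3116  0.0835] [ 0.5617 -0.3116  0.0835] 0.5617
0.09 1 [ 0.5631 -0.3134  0.0859] [ 0.5631 -0.3134  0.0859] 0.5631
0.1 28 [ 0.5486 -0.3231  0.0994] [ 0.5754 -0.31    0.1049] 0.562
0.11 55 [ 0.5484 -0.3242  0.1052] [ 0.5751 -0.3087  0.1149] 0.5617
0.12 64 [ 0.5481 -0.3236  0.115 ] [ 0.5769 -0.3071  0.1248] 0.5625
0.13 58 [ 0.5487 -0.325   0.125 ] [ 0.5758 -0.3123  0.135 ] 0.5622
0.14 70 [ 0.5484 -0.3235  0.135 ] [ 0.5765 -0.3096  0.1449] 0.5625
0.15 66 [ 0.5482 -0.3237  0.1451] [ 0.5758 -0.3074  0.155 ] 0.562
0.16 48 [ 0.5486 -0.324   0.155 ] [ 0.571  -0.3131  0.165 ] 0.5598
```

View pics/g11.png

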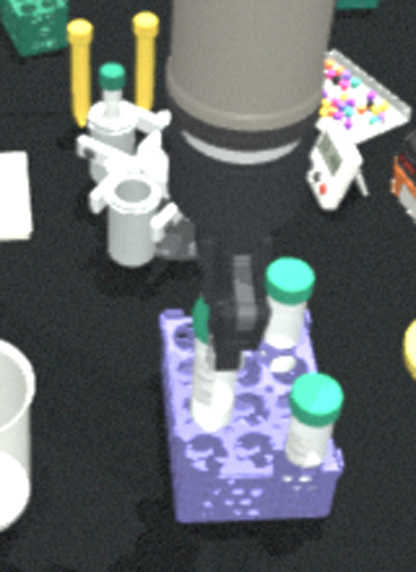

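>>> play_rows([
  [-0.8, 0, 0.001, 0, 0],
  [-0.8, 0, 0.001, -0.01, 0],
  [-0.8, 0, 0.001, -0.02, 0],
  [-0.8, 0, 0.001, -0.03, 0],
  [-0.8, 0, 0.001, -0.036, 0],
  [-0.8, 0, 0.001, -0.036, 0],
])

```text
clock: 17.35
tcp_pos: [0.5622, -0.307, 0.1103]
orientation: [-1.199, 1.216, 1.203]
contact_force: [-0.4, -0.1, 0.1]
grip_width: 0.0329
```

>>> play_rows([
  [-0.8, 0, 0, -0.008, 0],
  [-0.8, 0, 0, -0.016, 0],
  [-0.8, 0, 0, -0.02, 0],
  [-0.8, 0, 0, -0.02, 0],
])

```text
clock: 17.75
tcp_pos: [0.5626, -0.3072, 0.091]
orientation: [-1.2, 1.215, 1.202]
contact_force: [0.8, 0.3, -0.5]
grip_width: 0.0326
```

>>> play_rows([
  [-0.8, 0, 0, -0.008, 0],
  [-0.8, 0, 0, -0.016, 0],
  [-0.8, 0, 0, -0.022, 0],
  [-0.8, 0, 0, -0.024, 0],
  [-0.8, 0, 0, -0.025, 0],
  [-0.8, 0, 0, -0.025, 0],
])

```text
clock: 18.35
tcp_pos: [0.564, -0.3075, 0.0678]
orientation: [-1.201, 1.214, 1.199]
contact_force: [0.1, 1.4, 6.1]
grip_width: 0.0326
```

>>> play_rows([
  [0, 0, 0, 0, 0],
  [0.2, 0, 0, 0, 0],
  [0.2, 0, 0, 0, 0],
  [0.2, 0, 0, 0.01, 0],
  [0.2, 0, 0, 0.03, 0],
  [0.2, 0, 0, 0.06, 0],
  [0.2, 0, 0, 0.09, 0],
  [0.2, 0, 0, 0.1, 0],
  [0.2, -0.003, 0.02, 0.1, 0.06],
  [0.2, -0.008, 0.06, 0.1, 0.12],
])

```text
clock: 19.35
tcp_pos: [0.554, -0.2491, 0.1667]
orientation: [-1.289, 1.158, 1.287]
contact_force: [0.6, 0.7, -0.6]
grip_width: 0.0513
```

>>> play_rows([
  [0.2, -0.006, 0.045, 0, 0.05],
  [0.2, -0.012, 0.09, 0, 0.1],
  [0.2, -0.018, 0.135, 0, 0.15],
  [0.2, -0.024, 0.18, 0, 0.2],
  [0.2, -0.03, 0.22, 0, 0.203],
  [0.2, -0.035, 0.255, 0, 0.203],
  [0.2, -0.038, 0.275, 0, 0.203],
  [0.2, -0.038, 0.276, 0, 0.203],
  [0.2, -0.038, 0.276, 0, 0.203],
])

```text
clock: 20.25
tcp_pos: [0.516, 0.0291, 0.1662]
orientation: [-1.436, 1.045, 1.438]
contact_force: [-0.3, -0.2, -0.4]
grip_width: 0.0513
```

Run:
```python
from rect import *
from snap import snap
p=snap("g12",(200,90,400,370),f=2.1); caps(p,rng=((.3,.7),(-.4,.4)),zmin=.09)
out=[]
for n in("top","side"):
    q=r.grab_frame(n); s=3; im=rectify(q,.395,.495,.225,.34,.050,s); im=np.clip(im*2.,0,255).astype(np.uint8)
    ov(im,.495,.34,s,grid((.4455,.2825),.314,(-12,12),(-24,0,24)),.314,.009); out.append(im)
cv2.imwrite("pics/gr.png",cv2.resize(np.hstack(out),(800,int(800*out[0].shape[0]/(2*out[0].shape[1])))))
```

```text
20.3 [0.5164 0.028  0.1664] w 0.0517 F [-0.5  -1.05 -0.  ] M [-0.05  0.02  0.01]
px [242.3 122.2] n 51 ztop 0.1216 top mid [0.45   0.3067] mean [0.4494 0.3048] ext [0.0191 0.0213]
px [272.9 178.8] n 78 ztop 0.1341 top mid [0.5172 0.0287] mean [0.5171 0.0268] ext [0.0184 0.0204]
px [328.4 207.9] n 71 ztop 0.1194 top mid [ 0.6294 -0.0604] mean [ 0.6293 -0.0631] ext [0.0154 0.0213]
px [341.1 257.5] n 263 ztop 0.1227 top mid [ 0.6312 -0.2078] mean [ 0.631  -0.2088] ext [0.0326 0.034 ]
px [351.3 303.3] n 329 ztop 0.123 top mid [ 0.6299 -0.3124] mean [ 0.6294 -0.3135] ext [0.0337 0.0315]
px [308.5 305.4] n 311 ztop 0.1226 top mid [ 0.5569 -0.3138] mean [ 0.5571 -0.3138] ext [0.0315 0.0334]
```

View pics/g12.png

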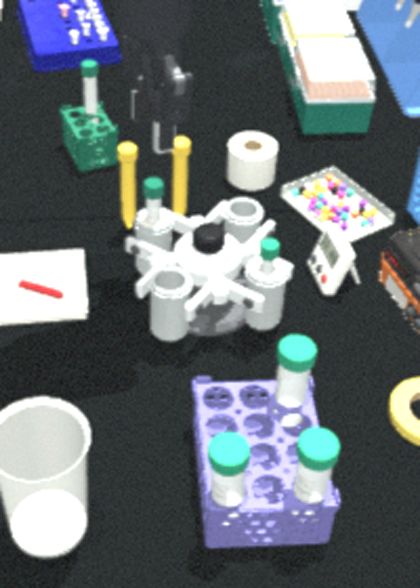

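View pics/gr.png

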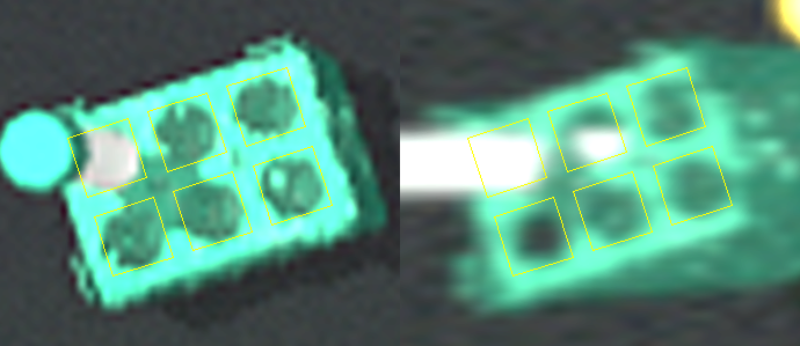

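>>> play_rows([
  [0.2, 0, 0, -0.03, 0],
  [0.2, 0, 0, -0.06, 0],
  [0.2, 0, 0, -0.08, 0],
  [0.2, 0, 0, -0.087, 0],
  [0.2, 0, 0, -0.087, 0],
  [-0.3, 0, 0, -0.087, 0],
  [-0.7, 0, 0, -0.087, 0],
  [-0.95, 0, 0, -0.087, 0],
  [-0.95, 0, 0, -0.087, 0],
  [-0.95, 0, 0, -0.087, 0],
], force=30)

```text
clock: 21.4
tcp_pos: [0.518, 0.0286, 0.0808]
orientation: [-1.436, 1.044, 1.433]
contact_force: [0.6, -1.5, 4.8]
grip_width: 0.021
```

>>> play_rows([
  [-0.95, 0, 0, 0, 0],
  [-0.95, 0, 0, 0, 0],
  [-0.95, 0, 0, 0.01, 0],
  [-0.95, 0, 0, 0.025, 0],
  [-0.95, 0, 0, 0.04, 0],
  [-0.95, 0, 0, 0.055, 0],
  [-0.95, 0, 0, 0.075, 0],
  [-0.95, 0, 0, 0.1, 0],
  [-0.95, 0, 0, 0.13, 0],
  [-0.95, 0, 0, 0.145, 0],
], force=40)

```text
clock: 22.4
tcp_pos: [0.5176, 0.0287, 0.2276]
orientation: [-1.435, 1.043, 1.433]
contact_force: [0.1, -0.1, -0.9]
grip_width: 0.0209
```

Run:
```python
from snap import *
p=snap("g13",(200,60,380,260),f=3); X=cloud(p)
for z in(.16,.17,.18,.20,.22,.23,.24,.25):
    m=(abs(X[...,2]-z)<.005)&(abs(X[...,0]-.517)<.03)&(abs(X[...,1]-.02)<.05); 
    if m.sum(): print(z,m.sum(),X[m].min(0).round(4),X[m].max(0).round(4),((X[m].min(0)+X[m].max(0))/2)[0].round(4))
```

```text
22.45 [0.5186 0.0289 0.2292] w 0.0208 F [1.97 0.   1.87] M [ 0.05 -0.11  0.01]
0.16 4 [0.5148 0.0256 0.1616] [0.5194 0.0291 0.1642] 0.5171
0.17 11 [0.5105 0.0226 0.1656] [0.5212 0.0274 0.1748] 0.5159
0.18 26 [0.5084 0.0196 0.1755] [0.5235 0.0288 0.1848] 0.516
0.2 30 [0.5085 0.0183 0.1956] [0.5233 0.0268 0.205 ] 0.5159
0.22 30 [0.5086 0.0183 0.2155] [0.5232 0.0263 0.2247] 0.5159
0.23 31 [0.5086 0.0163 0.2252] [0.5232 0.0286 0.2347] 0.5159
0.24 34 [0.5086 0.0176 0.235 ] [0.5231 0.0263 0.245 ] 0.5159
0.25 29 [0.5073 0.0093 0.2454] [0.5328 0.0375 0.2546] 0.52
```

View pics/g13.png

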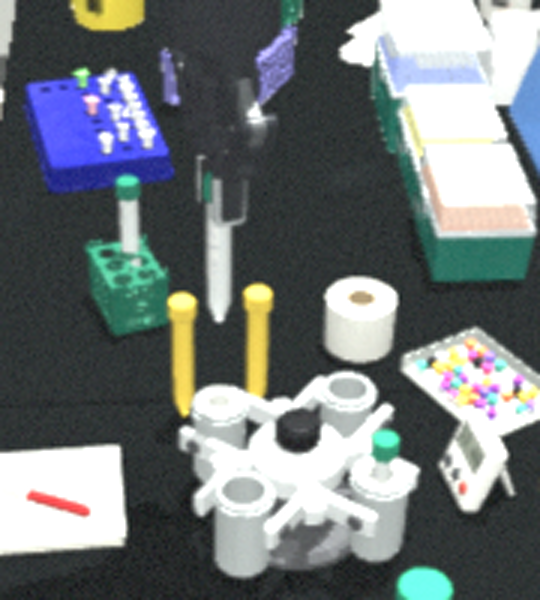

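>>> play_rows([
  [-0.95, -0.006, 0.018, 0, 0],
  [-0.95, -0.018, 0.054, 0, 0],
  [-0.95, -0.03, 0.095, 0, 0],
  [-0.95, -0.044, 0.135, 0, 0],
  [-0.95, -0.057, 0.174, 0, 0],
  [-0.95, -0.068, 0.208, 0, 0],
  [-0.95, -0.074, 0.224, 0, 0],
  [-0.95, -0.0745, 0.2275, 0, 0],
  [-0.95, -0.0745, 0.2275, -0.03, 0],
  [-0.95, -0.0745, 0.2275, -0.06, 0],
])

```text
clock: 23.45
tcp_pos: [0.4434, 0.2552, 0.1646]
orientation: [-1.434, 1.045, 1.433]
contact_force: [-0.1, 0.2, -0.9]
grip_width: 0.0208
```

>>> play_rows([
  [-0.95, 0, 0, -0.02, 0],
  [-0.95, 0, 0, -0.027, 0],
  [-0.95, 0, 0, -0.027, 0],
  [-0.95, 0, 0, -0.027, 0],
])

```text
clock: 23.85
tcp_pos: [0.4433, 0.2559, 0.1387]
orientation: [-1.434, 1.045, 1.433]
contact_force: [-0.2, 1.3, -0.2]
grip_width: 0.0201
```

```bash
cat > tb.py <<'E'
from snap import *
def tube(p,x,y,zs):
    X=cloud(p)
    for z in zs:
        m=(abs(X[...,2]-z)<.005)&(abs(X[...,0]-x)<.03)&(abs(X[...,1]-y)<.025)
        if m.sum(): print(z,m.sum(),X[m].min(0).round(4),X[m].max(0).round(4),((X[m].min(0)+X[m].max(0))/2).round(4))
E
python3 - <<'E'
from tb import *
p=snap("g14",(190,80,300,200),f=5); tube(p,.4415,.256,(.07,.08,.09,.1,.11,.12,.13,.14,.15))
p=snap("g14t",(100,190,240,290),"top",f=4); tube(p,.4415,.256,(.07,.08,.09,.1,.11,.12,.13,.14,.15))
E
```

```text
23.9 [0.4435 0.2562 0.139 ] w 0.0209 F [ 0.36  0.22 -0.38] M [-0.01  0.    0.  ]
0.07 2 [0.4407 0.2542 0.0704] [0.4435 0.2568 0.0719] [0.4421 0.2555 0.0711]
0.08 7 [0.4384 0.2499 0.075 ] [0.4466 0.2544 0.0835] [0.4425 0.2522 0.0792]
0.09 20 [0.4361 0.246  0.0857] [0.4497 0.2556 0.0943] [0.4429 0.2508 0.09  ]
0.1 20 [0.4367 0.2428 0.0958] [0.4503 0.2527 0.1049] [0.4435 0.2478 0.1004]
0.11 21 [0.4345 0.2449 0.1052] [0.4508 0.2574 0.1148] [0.4427 0.2512 0.11  ]
0.12 22 [0.4351 0.2445 0.116 ] [0.4511 0.2544 0.1245] [0.4431 0.2495 0.1203]
0.13 19 [0.4356 0.2458 0.1251] [0.449  0.2516 0.1344] [0.4423 0.2487 0.1297]
0.14 22 [0.4363 0.2434 0.1354] [0.4495 0.2521 0.1442] [0.4429 0.2478 0.1398]
0.15 21 [0.4345 0.2457 0.1452] [0.4499 0.2557 0.155 ] [0.4422 0.2507 0.1501]
23.95 [0.4435 0.2564 0.1391] w 0.0205 F [ 0.79 -0.77 -0.3 ] M [-0.02 -0.01 -0.  ]
0.09 3 [0.4352 0.2481 0.0894] [0.4437 0.2536 0.0932] [0.4395 0.2509 0.0913]
0.1 6 [0.4351 0.2476 0.0959] [0.4456 0.2552 0.1037] [0.4404 0.2514 0.0998]
0.11 7 [0.4347 0.248  0.1057] [0.4453 0.2554 0.1141] [0.44   0.2517 0.1099]
0.12 4 [0.4367 0.2473 0.1158] [0.445  0.2506 0.1246] [0.4408 0.2489 0.1202]
0.13 2 [0.4364 0.2487 0.1276] [0.4383 0.2499 0.1328] [0.4373 0.2493 0.1302]
0.14 3 [0.436  0.2487 0.1355] [0.438  0.2507 0.1417] [0.437  0.2497 0.1386]
0.15 1 [0.4359 0.2514 0.1472] [0.4359 0.2514 0.1472] [0.4359 0.2514 0.1472]
```

View pics/g14.png

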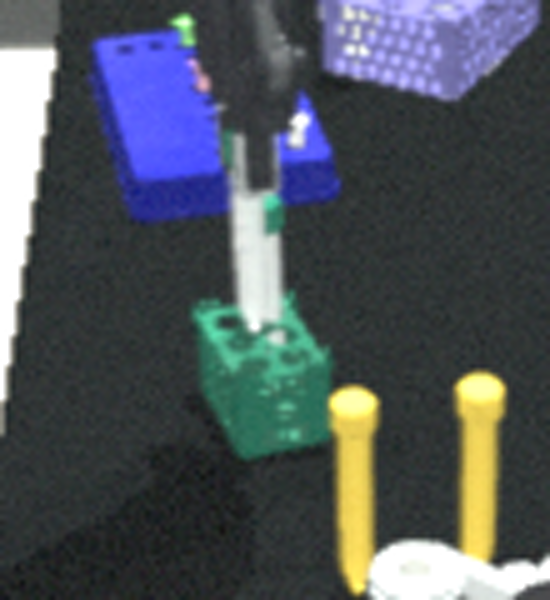

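View pics/g14t.png

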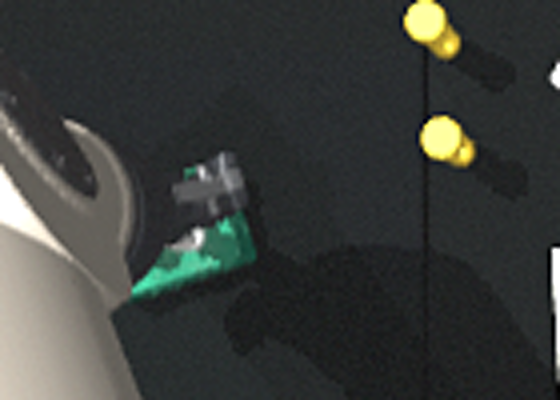

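>>> play_rows([
  [-0.95, -0.0015, 0.001, 0, 0],
  [-0.95, -0.0015, 0.001, 0, 0],
  [-0.95, -0.0015, 0.001, -0.01, 0],
  [-0.95, -0.0015, 0.001, -0.018, 0],
  [-0.95, -0.0015, 0.001, -0.022, 0],
  [-0.95, -0.0015, 0.001, -0.022, 0],
])

```text
clock: 24.55
tcp_pos: [0.4404, 0.2566, 0.1148]
orientation: [-1.435, 1.048, 1.436]
contact_force: [-0.2, -0.4, -0.5]
grip_width: 0.0205
```

>>> play_rows([
  [-0.95, 0, 0, -0.004, 0],
  [-0.95, 0, 0, -0.008, 0],
  [-0.95, 0, 0, -0.012, 0],
  [-0.95, 0, 0, -0.014, 0],
  [-0.95, 0, 0, -0.014, 0],
])

```text
clock: 25.05
tcp_pos: [0.4409, 0.257, 0.1016]
orientation: [-1.435, 1.046, 1.435]
contact_force: [-0.4, -0.0, -1.4]
grip_width: 0.0209
```

>>> play_rows([
  [-0.95, 0, 0, -0.005, 0],
  [-0.95, 0, 0, -0.01, 0],
  [-0.95, 0, 0, -0.014, 0],
  [-0.95, 0, 0, -0.018, 0],
  [-0.95, 0, 0, -0.02, 0],
  [-0.95, 0, 0, -0.02, 0],
])

```text
clock: 25.65
tcp_pos: [0.4409, 0.257, 0.0815]
orientation: [-1.435, 1.046, 1.435]
contact_force: [-0.0, -0.0, -0.3]
grip_width: 0.0203
```

Run:
```python
from tb import *
p=snap("g15",(190,80,300,200),f=5); tube(p,.4415,.256,(.08,.09,.1,.11,.12,.13))
```

```text
25.7 [0.441  0.2571 0.0818] w 0.0208 F [ 0.2   0.08 -0.48] M [ 0.01 -0.02  0.05]
0.08 19 [0.4329 0.2465 0.0752] [0.4467 0.2536 0.085 ] [0.4398 0.25   0.0801]
0.09 20 [0.4334 0.2455 0.0856] [0.4473 0.2533 0.095 ] [0.4403 0.2494 0.0903]
0.1 9 [0.434  0.2427 0.0954] [0.4503 0.2506 0.1039] [0.4421 0.2467 0.0996]
0.11 27 [0.4267 0.233  0.1052] [0.4559 0.2697 0.1145] [0.4413 0.2513 0.1099]
0.12 36 [0.4271 0.2314 0.115 ] [0.4564 0.268  0.1248] [0.4417 0.2497 0.1199]
0.13 47 [0.4276 0.231  0.1252] [0.4569 0.2714 0.1349] [0.4422 0.2512 0.13  ]
```

View pics/g15.png

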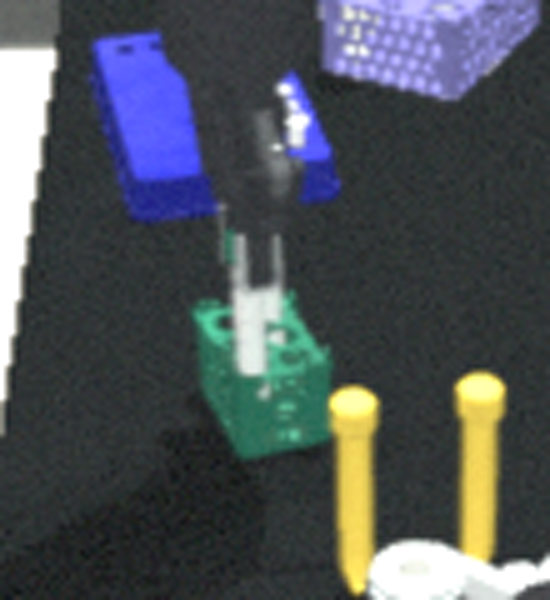

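Run:
```python
from rect import *
p=r.grab_frame("side")
im=cv2.resize(p["pixels"][80:200,190:300],None,fx=5,fy=5,interpolation=cv2.INTER_CUBIC); im=np.clip(im*1.6,0,255).astype(np.uint8)
R=Ro.from_euler('z',.314).as_matrix()[:2,:2]
def pt(x,y,z): 
    w=np.array([.4455,.2825])+R@np.array([x,y])/1000; u,v=proj(p,[*w,z]); return [int((u+.5-190)*5),int((v+.5-80)*5)]
for x in(-12,12):
    for y in(-24,0,24): cv2.polylines(im,[np.int32([pt(x+a,y+b,.05) for a,b in((9,9),(9,-9),(-9,-9),(-9,9))])],True,(0,255,255),1)
for z in (.0,.055): cv2.polylines(im,[np.int32([pt(a*29,b*41,z) for a,b in((1,1),(1,-1),(-1,-1),(-1,1))])],True,(0,0,255),1)
cv2.imwrite("pics/g16.png",im)
```

```text
(no output)
```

View pics/g16.png

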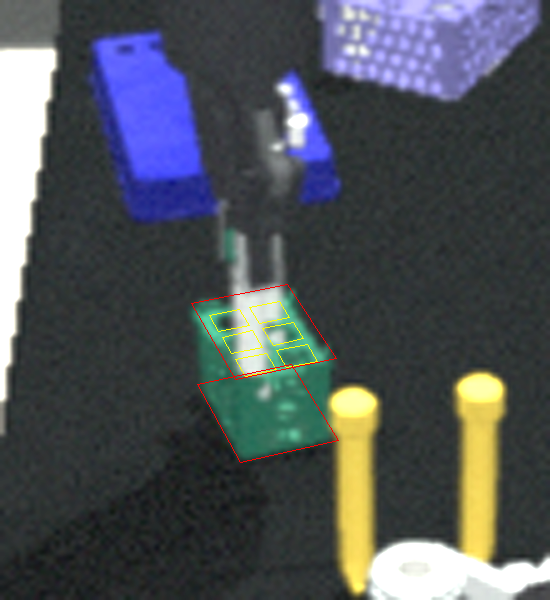

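>>> play_rows([
  [-0.95, 0, 0, -0.004, 0],
  [-0.95, 0, 0, -0.008, 0],
  [-0.95, 0, 0, -0.011, 0],
  [-0.95, 0, 0, -0.0125, 0],
  [-0.95, 0, 0, -0.0125, 0],
])

```text
clock: 26.25
tcp_pos: [0.441, 0.257, 0.0692]
orientation: [-1.435, 1.046, 1.435]
contact_force: [-1.2, 0.6, -1.1]
grip_width: 0.0207
```

>>> play_rows([
  [-0.95, 0, 0, -0.001, 0],
  [-0.95, 0, 0, -0.002, 0],
  [-0.95, 0, 0, -0.002, 0],
])

```text
clock: 26.55
tcp_pos: [0.4422, 0.2576, 0.0684]
orientation: [-1.435, 1.043, 1.433]
contact_force: [-0.4, -0.4, 7.2]
grip_width: 0.0203
```

>>> play_rows([
  [-0.5, 0, 0, 0, 0],
  [-0.1, 0, 0, 0, 0],
  [-0.1, 0, 0, 0, 0],
  [-0.1, 0, 0, 0.01, 0],
  [-0.1, 0, 0, 0.03, 0],
  [-0.1, 0, 0, 0.06, 0],
  [-0.1, 0, 0, 0.095, 0],
  [-0.1, 0, 0, 0.1025, 0],
  [0.1, 0.01, -0.017, 0.1025, 0],
  [0.1, 0.03, -0.05, 0.1025, 0],
])

```text
clock: 27.55
tcp_pos: [0.4702, 0.2096, 0.1706]
orientation: [-1.438, 1.04, 1.439]
contact_force: [0.8, -0.2, -0.2]
grip_width: 0.047
```

>>> play_rows([
  [0.1, 0.022, -0.037, 0, 0],
  [0.1, 0.045, -0.075, 0, 0],
  [0.1, 0.068, -0.115, 0, 0],
  [0.1, 0.091, -0.154, 0, 0],
  [0.1, 0.114, -0.193, 0, 0],
  [0.1, 0.136, -0.23, 0, 0],
  [0.1, 0.152, -0.256, 0, 0],
  [0.1, 0.1585, -0.268, 0, 0],
  [0.1, 0.1585, -0.268, 0, 0],
  [0.1, 0.1585, -0.268, 0, 0],
])

```text
clock: 28.55
tcp_pos: [0.6288, -0.0592, 0.1695]
orientation: [-1.434, 1.045, 1.437]
contact_force: [0.2, 0.4, 0.1]
grip_width: 0.047
```

Run:
```python
from tb import *
p=snap("g17",(200,90,400,370),f=2.1); caps(p,rng=((.3,.7),(-.4,.4)),zmin=.09)
```

```text
28.6 [ 0.6288 -0.0585  0.1696] w 0.0469 F [ 0.34 -0.39  0.4 ] M [ 0.06 -0.04 -0.  ]
px [242.2 122.1] n 50 ztop 0.121 top mid [0.4499 0.3076] mean [0.4488 0.3049] ext [0.0191 0.0197]
px [240.9 133. ] n 47 ztop 0.1212 top mid [0.4457 0.2481] mean [0.4458 0.2481] ext [0.0159 0.0179]
px [328.4 208. ] n 70 ztop 0.1192 top mid [ 0.6297 -0.063 ] mean [ 0.6295 -0.0632] ext [0.0157 0.0209]
px [341.1 257.5] n 266 ztop 0.1229 top mid [ 0.6313 -0.2075] mean [ 0.631 -0.209] ext [0.0328 0.0343]
px [351.4 303.2] n 329 ztop 0.1226 top mid [ 0.63   -0.3128] mean [ 0.6295 -0.3132] ext [0.0326 0.0321]
px [308.6 305.3] n 312 ztop 0.1224 top mid [ 0.557  -0.3136] mean [ 0.5571 -0.3137] ext [0.0315 0.0325]
```

View pics/g17.png

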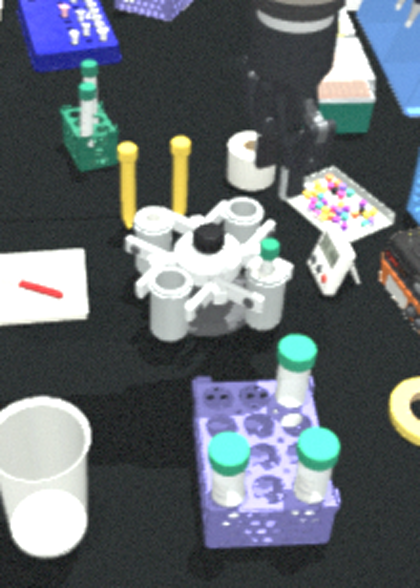

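>>> play_rows([
  [0.1, 0, 0, -0.03, 0],
  [0.1, 0, 0, -0.06, 0],
  [0.1, 0, 0, -0.09, 0],
  [0.1, 0, 0, -0.103, 0],
  [0.1, 0, 0, -0.105, 0],
  [0.1, 0, 0, -0.105, 0],
  [-0.5, 0, 0, -0.105, 0],
  [-0.95, 0, 0, -0.105, 0],
  [-0.95, 0, 0, -0.105, 0],
  [-0.95, 0, 0, -0.105, 0],
], force=30)

```text
clock: 29.6
tcp_pos: [0.6307, -0.0612, 0.0662]
orientation: [-1.436, 1.044, 1.432]
contact_force: [0.2, -0.7, 4.9]
grip_width: 0.019
```

>>> play_rows([
  [-0.95, 0, 0, 0, 0],
  [-0.95, 0, 0, 0, 0],
  [-0.95, 0, 0, 0.01, 0],
  [-0.95, 0, 0, 0.025, 0],
  [-0.95, 0, 0, 0.04, 0],
  [-0.95, 0, 0, 0.055, 0],
  [-0.95, 0, 0, 0.075, 0],
  [-0.95, 0, 0, 0.1, 0],
  [-0.95, 0, 0, 0.13, 0],
  [-0.95, 0, 0, 0.155, 0],
], force=40)

```text
clock: 30.6
tcp_pos: [0.6297, -0.0611, 0.2228]
orientation: [-1.435, 1.045, 1.433]
contact_force: [0.2, -0.3, -0.7]
grip_width: 0.0184
```

Run:
```python
from tb import *
p=snap("g18",(240,60,400,260),f=3); tube(p,.63,-.065,(.16,.17,.18,.19,.2,.22,.24,.25))
```

```text
30.65 [ 0.6321 -0.0614  0.2272] w 0.0184 F [ 2.16 -0.    3.54] M [ 0.02 -0.09 -0.01]
0.17 3 [ 0.6264 -0.0653  0.1714] [ 0.6296 -0.0611  0.1745] [ 0.628  -0.0632  0.1729]
0.18 14 [ 0.6228 -0.0682  0.1764] [ 0.6334 -0.0635  0.1848] [ 0.6281 -0.0658  0.1806]
0.19 23 [ 0.622  -0.0698  0.1854] [ 0.6336 -0.0646  0.1946] [ 0.6278 -0.0672  0.19  ]
0.2 31 [ 0.6213 -0.071   0.1956] [ 0.6352 -0.0627  0.205 ] [ 0.6282 -0.0669  0.2003]
0.22 32 [ 0.6215 -0.072   0.2151] [ 0.6359 -0.0618  0.2248] [ 0.6287 -0.0669  0.22  ]
0.24 21 [ 0.6214 -0.0726  0.2356] [ 0.6364 -0.0622  0.2442] [ 0.6289 -0.0674  0.2399]
0.25 51 [ 0.6152 -0.0812  0.2451] [ 0.6433 -0.0508  0.2549] [ 0.6292 -0.066   0.25  ]
```

View pics/g18.png

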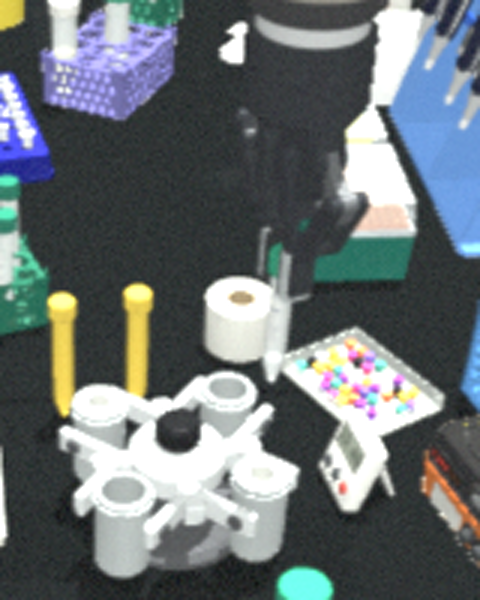

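>>> play_rows([
  [-0.95, -0.015, -0.016, 0, 0],
  [-0.95, -0.045, -0.047, 0, 0],
  [-0.95, -0.078, -0.081, 0, 0],
  [-0.95, -0.111, -0.116, 0, 0],
  [-0.95, -0.144, -0.15, 0, 0],
  [-0.95, -0.177, -0.185, 0, 0],
  [-0.95, -0.205, -0.214, 0, 0],
  [-0.95, -0.22, -0.23, 0, 0],
  [-0.95, -0.2245, -0.2345, 0, 0],
  [-0.95, -0.2245, -0.2345, -0.01, 0],
])

```text
clock: 31.65
tcp_pos: [0.4058, -0.2963, 0.2113]
orientation: [-1.436, 1.045, 1.43]
contact_force: [-0.0, -0.4, -1.3]
grip_width: 0.0187
```

>>> play_rows([
  [-0.95, 0, 0, -0.03, 0],
  [-0.95, 0, 0, -0.06, 0],
  [-0.95, 0, 0, -0.09, 0],
  [-0.95, 0, 0, -0.105, 0],
  [-0.95, 0, 0, -0.105, 0],
  [-0.95, 0, 0, -0.105, 0],
])

```text
clock: 32.25
tcp_pos: [0.406, -0.2944, 0.1048]
orientation: [-1.436, 1.044, 1.437]
contact_force: [-0.4, -0.3, 0.1]
grip_width: 0.0185
```

Run:
```python
from tb import *
p=snap("g19",(160,200,320,400),f=3)
```

```text
32.3 [ 0.4063 -0.2949  0.1054] w 0.0187 F [-0.46 -0.79 -0.3 ] M [-0.05 -0.01 -0.04]
```

View pics/g19.png

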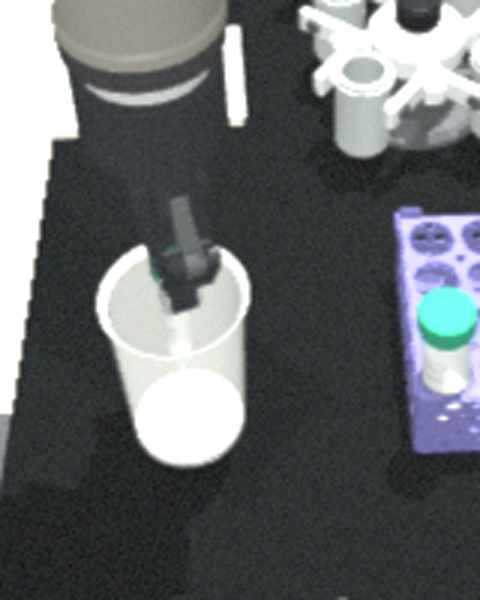

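Tube centred in the beaker; release, rise and withdraw.

>>> play_rows([
  [-0.5, 0, 0, 0, 0],
  [-0.2, 0, 0, 0, 0],
  [-0.2, 0, 0, 0, 0],
  [-0.2, 0, 0, 0, 0],
  [-0.2, 0, 0, 0.02, 0],
  [-0.2, 0, 0, 0.06, 0],
  [-0.2, 0, 0, 0.1, 0],
  [-0.2, 0, 0, 0.15, 0],
  [-0.2, 0.01, 0.04, 0.18, 0],
  [-0.2, 0.02, 0.08, 0.18, 0],
])

```text
clock: 33.3
tcp_pos: [0.4273, -0.2167, 0.2898]
orientation: [-1.439, 1.045, 1.423]
contact_force: [1.0, 0.7, -0.6]
grip_width: 0.034
```

>>> play_rows([
  [-0.2, 0.01, 0.04, 0, 0],
  [-0.2, 0.02, 0.08, 0, 0],
  [-0.2, 0.03, 0.12, 0, 0],
  [-0.2, 0.04, 0.16, 0, 0],
  [-0.2, 0.04, 0.16, 0, 0],
  [-0.2, 0.04, 0.16, 0, 0],
])

```text
clock: 33.9
tcp_pos: [0.465, -0.0549, 0.2849]
orientation: [-1.436, 1.045, 1.436]
contact_force: [0.3, -0.8, 0.1]
grip_width: 0.0344
```

Run:
```python
from tb import *
p=snap("g20",(180,100,400,380),f=2.1,gain=1.3); caps(p,rng=((.3,.7),(-.4,.4)),zmin=.02)
p=snap("g20t",(100,130,440,300),"top",f=2.3,gain=1.3); caps(p,rng=((.3,.7),(-.4,.4)),zmin=.02)
```

```text
33.95 [ 0.4648 -0.0561  0.2849] w 0.0344 F [-0.64 -0.39 -0.69] M [-0.03  0.04  0.02]
px [240.9 133. ] n 47 ztop 0.1211 top mid [0.4457 0.2487] mean [0.4454 0.2483] ext [0.0159 0.0161]
px [242.6 153.4] n 337 ztop 0.0503 top mid [0.4449 0.2772] mean [0.4457 0.2763] ext [0.0725 0.0881]
px [341.1 257.6] n 265 ztop 0.1228 top mid [ 0.6313 -0.2067] mean [ 0.631  -0.2088] ext [0.032  0.0345]
px [351.3 303.2] n 332 ztop 0.1227 top mid [ 0.63   -0.3129] mean [ 0.6295 -0.3135] ext [0.0331 0.0314]
px [308.5 305.3] n 312 ztop 0.1225 top mid [ 0.5571 -0.3132] mean [ 0.557  -0.3138] ext [0.0315 0.032 ]
px [221.5 315. ] n 37 ztop 0.106 top mid [ 0.4104 -0.3157] mean [ 0.4105 -0.3158] ext [0.0151 0.0085]
34.0 [ 0.4647 -0.0567  0.2849] w 0.0342 F [-0.2   0.57  0.97] M [-0.    0.03  0.01]
px [361.7 156.6] n 204 ztop 0.1239 top mid [ 0.6317 -0.2061] mean [ 0.6319 -0.2062] ext [0.0327 0.0304]
px [410.5 156.7] n 209 ztop 0.1239 top mid [ 0.5262 -0.1652] mean [ 0.6294 -0.3084] ext [0.2417 0.3216]
px [412.1 190.3] n 208 ztop 0.1241 top mid [ 0.4894 -0.1657] mean [ 0.5579 -0.3088] ext [0.1682 0.3227]
px [138.3 248.1] n 743 ztop 0.1217 top mid [0.4319 0.1569] mean [0.4462 0.2697] ext [0.053  0.3226]
px [415.4 259.3] n 80 ztop 0.107 top mid [ 0.4129 -0.3172] mean [ 0.4123 -0.3172] ext [0.0169 0.0172]
```

View pics/g20.png

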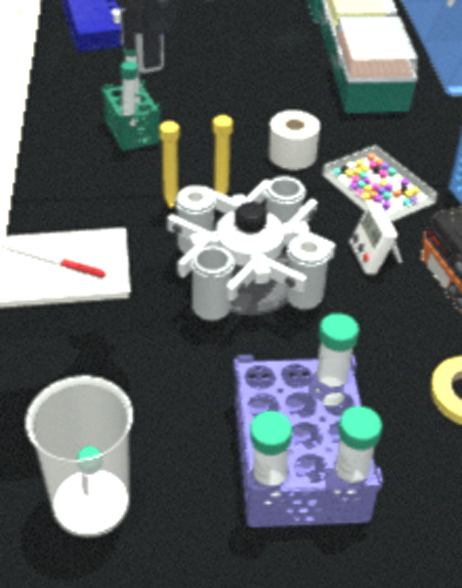

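View pics/g20t.png

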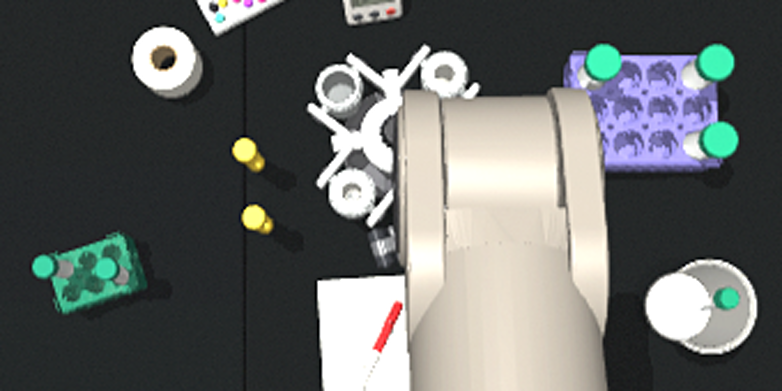

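```bash
python3 -c "
from bench import r
print(r.hand_in(), r.get_obs()['clock'])"
```

```text
the job is handed in; nothing more can be done
the job is handed in; nothing more can be done
```

The rotor is empty and the job is handed in, at about 34 s of the 106 s allowed. Both 50 ml tubes stand in the violet rack, at x 34, y -51 and x -34, y -51. The long 15 ml tube stands in the green rack at x -12, y -24. The short balance tube is in the waste beaker.

**Last checks:**
- **Seating:** in the side view the 50 ml caps read 122.5 and 122.7 mm high (stored violet tube 122.8 mm), and the long tube's cap read 121.1 mm (stored green tube 121.0 mm on its last reading). So all three are down on the floor.
- **Short tube:** both cameras show it inside the beaker.
- **Forces:** the wrist force read at most about 7 N at the ends of the moves. The gripper was clear of everything at the end.

**What disagreed:**
- **Gripper height:** the fingertips stood about 35 mm higher than the stated tool offset. My first close therefore shut in the air above the first cap, without touching it. I took the height from the camera after that, and every grasp held.
- **Lean:** some seated caps are a few mm off their hole centres. One 50 ml cap is about 5 mm off in x, and the side view puts the long tube's cap up to about 9 mm off. That is more than a couple of degrees for the long tube, and I did not check it further. The tubes looked upright when I checked them while they were carried.

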